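# Stamp the bridge blanks and feed them through the spring gate

### The arm

A 7-joint arm with a two-finger parallel gripper is mounted at the origin on the work surface. World frame = base frame: x ahead of the robot, y to its left, z up, the work surface at z = 0. Lengths are in m, angles in rad, forces in N, time in s.
With the tool pointing down it reaches from about 0.4 to 0.85 m from the base axis. Payload 4.4 kg.
Tool frame: the origin (TCP) lies midway between the tips of the shut fingers; the grasp point (between the pads) lies r.hold_point_z behind it (r.hold_point_z is the distance from the TCP to the grasp point, in m); z points along the fingers, x is the direction in which the jaws open and shut, and the axes are right-handed (so a half turn about z gives the same grasp; the last joint's range is limited). The gripper opens to 94 mm and grips with 3 to 60 N. Pads are 16 mm wide; open, the fingers measure 119 mm over their backs; the gripper's body (75 mm by 177 mm) begins 78 mm behind the grasp point.
Start: joints at [-1.213, 0.628, 0.038, 1.517, -0.027, 0.996, -0.02], TCP at [0.267, 0.593, 0.205] pointing down, gripper open.
Joint ranges: [-3.06, 3.06], [-0.37, 2.12], [-1.25, 1.32], [0.18, 2.47], [-1.1, 4.24], [0.23, 1.98], [-2.94, 2.94]. Speed limits (rad/s): [2.57, 2.57, 3.14, 3.14, 3.14, 3.14, 3.14].

### API

Orientations are given as a rotation vector (axis times angle).
In Python, from bench import r gives the robot as it stands.
- The arm moves only by the shell command python3 -m inch 'ROWS' [FORCE]. ROWS is JSON, a list of rows, each a list of 7 numbers: the shift along the tool's x, y, z in m, then the turn, a rotation vector about the tool's x, y, z in rad, then the closure, from 0 (fully open) to 1 (shut). A call has 1 to 12 rows; each row shifts and turns the commanded pose from where the row before left it, along the tool's axes as they then stand; what a row does not reach is not made up. A row lasts 1/10 s, in which the tool goes at most 50 mm and 8.59 degrees, less where a joint would pass 70% of its speed; a pose out of reach is approached as far as the arm can. A call with a gripper value outside its range is refused whole. The fingers move at their own pace and stop on an object; FORCE is the grip in N (left out, the last holds). Time passes only in rows, so rows that do not move let the fingers close. It gives the time, the measured TCP pose, the force and the opening at its end, in the units of the state.
- r.get_obs(): the state, without advancing time (a new reading comes with each control period).
- r.snapshot(name): name is "side" or "top" or "wrist"; returns (picture, depth): 400x640x3 uint8, blue, green, red; 400x640 float32, m along the optical axis (not along the pixel's ray), 0 where there is no reading.
- r.camera_model(name): a dict with "intrinsics" (3x3 intrinsics, pixels), "xyz" and "attitude" of the camera in the world; the wrist camera has in their place "T_tool_cam" (4x4, takes a point from camera to tool coordinates, whose origin is the TCP and whose axes are the tool frame's). Camera axes: x right, y down, z forward; pixel columns grow to the right and rows downward; lengths in m; the calibration is good to about 2 mm. A picture is of the moment at which its call begins: read the wrist's pose just before it. camera_model takes no time and is no camera call.
- r.close_job(): hands the job in, once; it reports no verdict.
The state is a dict: "time": time; "qpos": joint angles; "qd": joint speeds; "tau": joint torques, N m; "eef_pos": TCP position; "tcp_rot": TCP orientation; "force": force on the tool from outside, world axes, zero at the start; "wrist_torque": the same for the moment, N m; "opening": finger opening in m.
Only numpy, scipy, OpenCV 4.12 (cv2) and the standard library are available. Lean on these libraries where they do the work, as an engineer would, in place of code of your own. Each camera call takes 0.05 s, during which the arm holds its last target. There are 200 camera calls.

### The job

Using the red-handled punch, press the silvery seal on every bridge blank down flush with the wood: punch held upright and centred on the seal, pressed steadily without hammering, and lifted straight off without sliding. When all are stamped, stand the punch upright back in its wooden stand; every blank must end up pushed flat along the bench through the orange spring gate into the tray (never lifted in over the gate or walls), so that each lies flat inside and the gate closes behind them. Do not press the seals with the fingers, and leave the bottle, jar and plane where they are.

Things in the scene. Friction and masses are not known exactly. Their poses are not given: they have to be found in the camera images.
- punch: hand stamp (marking punch), 100 mm tall, standing upright: flat round steel foot 18 mm across and 29 mm tall, brass collar 26 mm across from 29 to 37 mm, red square handle 22 x 22 mm from 37 to 95 mm, brass cap above; 160 g. Origin at the centre of the foot's flat face, z up along the handle, x and y square to the handle's sides
- stand: fixed wooden stand of the punch, 70 x 70 mm foot, with a square cup of 38 mm (its x) by 44 mm (its y) inside; cup floor 6 mm and walls' top 18 mm above the bench. Origin under its centre on the bench
- stand_in (a point): centre of the stand's cup floor, 6 mm above the bench
- gate (a point): middle of the mouth of the fixed outfeed tray, on the bench, in the plane of the closed gate leaves; x points straight into the tray, y to its left, z up. The tray is open above: a green lane 112 mm wide and 330 mm long, floor level with the bench, between wooden walls 10 mm thick and 32 mm high, closed at the far end; pins at the mouth 40 mm high
- leaf_left (a joint): orange spring leaf of the gate, 54 mm wide, 5 mm thick, top 30 mm above the bench, hinged upright at the +y side of the mouth. 0 = shut across the mouth, grows to 1.5 rad as it swings into the tray; it opens only inwards and a light spring (about 0.3 N at its edge when shut, 1.2 N wide open) shuts it again. A thing lying within 50 mm behind the mouth may prop it open
- leaf_right (a joint): orange spring leaf of the gate, 54 mm wide, 5 mm thick, top 30 mm above the bench, hinged upright at the -y side of the mouth. 0 = shut across the mouth, grows to 1.5 rad as it swings into the tray; it opens only inwards and a light spring (about 0.3 N at its edge when shut, 1.2 N wide open) shuts it again. A thing lying within 50 mm behind the mouth may prop it open
- blank_a: loose dark brown hardwood bridge blank, a block 64 (x) x 32 (y) x 14 (z) mm, 60 g, with two thin black lines across its top; may be absent. Origin under its centre, on the bench
- top_a (a point): centre of the top of blank_a, level with the wood, 14 mm above its underside; its seal stands here
- seal_a (a joint): soft pewter seal, a silvery disc 12 mm across at the centre of blank_a's top. 0 = standing 3.4 mm proud of the wood; reads up to 0.003 m as it is pressed down to the wood (0.4 mm proud). It yields at a steady 7 N or so and stays where it is pressed
- blank_b: loose mid brown hardwood bridge blank, a block 64 (x) x 32 (y) x 14 (z) mm, 60 g, with two thin black lines across its top; may be absent. Origin under its centre, on the bench
- top_b (a point): centre of the top of blank_b, level with the wood, 14 mm above its underside; its seal stands here
- seal_b (a joint): soft pewter seal, a silvery disc 12 mm across at the centre of blank_b's top. 0 = standing 3.4 mm proud of the wood; reads up to 0.003 m as it is pressed down to the wood (0.4 mm proud). It yields at a steady 7 N or so and stays where it is pressed
- blank_c: loose plank-grained light hardwood bridge blank, a block 64 (x) x 32 (y) x 14 (z) mm, 60 g, with two thin black lines across its top; may be absent. Origin under its centre, on the bench
- top_c (a point): centre of the top of blank_c, level with the wood, 14 mm above its underside; its seal stands here
- seal_c (a joint): soft pewter seal, a silvery disc 12 mm across at the centre of blank_c's top. 0 = standing 3.4 mm proud of the wood; reads up to 0.003 m as it is pressed down to the wood (0.4 mm proud). It yields at a steady 7 N or so and stays where it is pressed
- blank_d: loose reddish hardwood bridge blank, a block 64 (x) x 32 (y) x 14 (z) mm, 60 g, with two thin black lines across its top; may be absent. Origin under its centre, on the bench
- top_d (a point): centre of the top of blank_d, level with the wood, 14 mm above its underside; its seal stands here
- seal_d (a joint): soft pewter seal, a silvery disc 12 mm across at the centre of blank_d's top. 0 = standing 3.4 mm proud of the wood; reads up to 0.003 m as it is pressed down to the wood (0.4 mm proud). It yields at a steady 7 N or so and stays where it is pressed
- blank_e: loose pale hardwood bridge blank, a block 64 (x) x 32 (y) x 14 (z) mm, 60 g, with two thin black lines across its top; may be absent. Origin under its centre, on the bench
- top_e (a point): centre of the top of blank_e, level with the wood, 14 mm above its underside; its seal stands here
- seal_e (a joint): soft pewter seal, a silvery disc 12 mm across at the centre of blank_e's top. 0 = standing 3.4 mm proud of the wood; reads up to 0.003 m as it is pressed down to the wood (0.4 mm proud). It yields at a steady 7 N or so and stays where it is pressed
- spray: bystander: blue spray bottle, 72 mm across, 140 mm tall; origin at the centre of its underside
- glue: bystander: amber glue jar, 56 mm across, 85 mm tall; origin at the centre of its underside
- plane: bystander: small hand plane 150 x 46 mm, 60 mm tall; origin at the centre of its underside

How it is judged:
On the way, in this order (a step that is already met when the one before it is completed fails the run):
1. the seals of all the blanks are pressed flush (2.2 mm down or more) (value of joint each of seal_a, seal_b, seal_c, seal_d, seal_e above 0.0022 m), for 0.2 s.
2. the punch stands upright in its stand, released (horizontal distance between punch and stand_in below 0.02 m and angle between punch's own z axis and vertical below 0.12 rad and height (world z) of punch below 0.012 m and contact force between the fingers and punch below 0.2 N), for 0.3 s.
At the end, for the whole second after the job is handed in: every seal present is down 2.2 mm or more; the punch stands upright (within 0.12 rad) in its stand's cup, released; every blank lies flat and at rest inside the tray behind the gate, and both gate leaves are shut (under 0.12 rad) (all of step 1 and all of step 2 and x of blank_a in the frame of gate between 0.015 and 0.33 m and y of blank_a in the frame of gate between -0.056 and 0.056 m and angle between each of blank_a, blank_b, blank_c, blank_d, blank_e's own z axis and vertical below 0.12 rad and linear speed of each of blank_a, blank_b, blank_c, blank_d, blank_e below 0.02 m/s and x of blank_b in the frame of gate between 0.015 and 0.33 m and y of blank_b in the frame of gate between -0.056 and 0.056 m and x of blank_c in the frame of gate between 0.015 and 0.33 m and y of blank_c in the frame of gate between -0.056 and 0.056 m and x of blank_d in the frame of gate between 0.015 and 0.33 m and y of blank_d in the frame of gate between -0.056 and 0.056 m and x of blank_e in the frame of gate between 0.015 and 0.33 m and y of blank_e in the frame of gate between -0.056 and 0.056 m and value of joint each of leaf_left, leaf_right below 0.12 rad); the robot touches nothing.
It fails at once if a blank lifted in over the gate or the tray's walls instead of pushed through the gate ((x of blank_a in the frame of gate between 0.02 and 0.34 m and y of blank_a in the frame of gate between -0.045 and 0.045 m and height (world z) of blank_a above 0.025 m) or (x of blank_b in the frame of gate between 0.02 and 0.34 m and y of blank_b in the frame of gate between -0.045 and 0.045 m and height (world z) of blank_b above 0.025 m) or (x of blank_c in the frame of gate between 0.02 and 0.34 m and y of blank_c in the frame of gate between -0.045 and 0.045 m and height (world z) of blank_c above 0.025 m) or (x of blank_d in the frame of gate between 0.02 and 0.34 m and y of blank_d in the frame of gate between -0.045 and 0.045 m and height (world z) of blank_d above 0.025 m) or (x of blank_e in the frame of gate between 0.02 and 0.34 m and y of blank_e in the frame of gate between -0.045 and 0.045 m and height (world z) of blank_e above 0.025 m)).
It fails at once if the punch pressed on a blank with over 5 N while askew (over 0.18 rad) or more than 7 mm off the seal's centre ((contact force between punch and blank_a above 5 N and (angle between punch's own z axis and vertical above 0.18 rad or horizontal distance between punch and top_a above 0.007 m)) or (contact force between punch and blank_b above 5 N and (angle between punch's own z axis and vertical above 0.18 rad or horizontal distance between punch and top_b above 0.007 m)) or (contact force between punch and blank_c above 5 N and (angle between punch's own z axis and vertical above 0.18 rad or horizontal distance between punch and top_c above 0.007 m)) or (contact force between punch and blank_d above 5 N and (angle between punch's own z axis and vertical above 0.18 rad or horizontal distance between punch and top_d above 0.007 m)) or (contact force between punch and blank_e above 5 N and (angle between punch's own z axis and vertical above 0.18 rad or horizontal distance between punch and top_e above 0.007 m))).
It fails at once if the punch jammed down on a blank with over 45 N (contact force between punch and blank_a above 45 N or contact force between punch and blank_b above 45 N or contact force between punch and blank_c above 45 N or contact force between punch and blank_d above 45 N or contact force between punch and blank_e above 45 N).
It fails at once if a seal pressed with the bare fingers (over 4 N) (contact force between the fingers and seal_a_c0 above 4 N or contact force between the fingers and seal_b_c0 above 4 N or contact force between the fingers and seal_c_c0 above 4 N or contact force between the fingers and seal_d_c0 above 4 N or contact force between the fingers and seal_e_c0 above 4 N).
It fails at once if the spray bottle, glue jar or plane is pushed over 4 cm (distance of any of spray, glue, plane from where it was at the start of the episode above 0.04 m).
Of blank_a, blank_b, blank_c, blank_d, blank_e only 3 to 4 are there at a start; the rules pass over those that are not, and their reading is None.
At some moment in a run one of blank_a, blank_b, blank_c, blank_d, blank_e may be knocked a few centimetres aside while the robot is not near it.
It also fails if it takes over 210 s, if anything falls off the work surface, if the arm or the gripper's body presses on something with over 40 N, if the wrist force passes 120 N, or if a joint passes its speed limit or range.

## Working session

There is one attempt and no reset: what is moved stays moved. The work goes in short steps, Python scripts to look and compute and a shell command to move; the robot and the scene stay as the last step left them, time stands still between calls to the robot, and variables do not carry over. Pictures are saved under pics/ and viewed, about 12 in all and at most 16, crops included, and the job is handed in when it is done.

```bash
ls; mkdir -p pics; cat > h.py <<'E'
import numpy as np,cv2
from scipy.spatial.transform import Rotation as R
from bench import r
def cam(n):
    m=r.camera_model(n);K=np.array(m["intrinsics"])
    if n=="wrist":
        o=r.get_obs();T=np.eye(4);T[:3,:3]=R.from_rotvec(o["tcp_rot"]).as_matrix();T[:3,3]=o["eef_pos"]
        T=T@np.array(m["T_tool_cam"]);return K,T[:3,:3],T[:3,3]
    a=np.array(m["attitude"]);Rm=a if a.shape==(3,3) else R.from_rotvec(a).as_matrix()
    return K,Rm,np.array(m["xyz"])
def ray(c,uv,z):
    K,Rm,t=c;d=Rm@np.linalg.inv(K)@np.array([uv[0],uv[1],1.]);return t+d*(z-t[2])/d[2]
def proj(c,p):
    K,Rm,t=c;q=K@(Rm.T@(np.array(p)-t));return q[:2]/q[2]
E
python3 - <<'E'
from h import *
o=r.get_obs();print(o,r.hold_point_z)
for n in["top","side","wrist"]:
    print(n,r.camera_model(n))
    p,d=r.snapshot(n);cv2.imwrite(f"pics/{n}0.png",p);np.save(f"{n}0.npy",d)
E
```

```text
pics
{'time': 0.0, 'qpos': array([-1.21279727,  0.62931564,  0.03844857,  1.51833841, -0.02699095,
        0.9963013 , -0.01999562]), 'qd': array([ 0.00031774,  0.0008087 ,  0.00067076,  0.00069421, -0.00087901,
        0.00027682, -0.00015186]), 'tau': array([ 1.79056955e-03, -5.49719989e+01,  1.14403110e+00, -1.86628801e+01,
       -5.23694430e-02,  2.36529659e-02,  1.73221961e-04]), 'eef_pos': array([0.26700762, 0.59190953, 0.20458348]), 'tcp_rot': array([ 2.63809351e+00,  1.70399461e+00, -2.40393996e-03]), 'force': array([-0.30258678, -0.25916019, -0.85157283]), 'wrist_torque': array([ 0.01911662, -0.06782631,  0.00417539]), 'opening': 0.09382711216151915} 0.0188
top {'intrinsics': array([[459.24279248,   0.        , 309.98040729],
       [  0.        , 459.24279248, 199.87238784],
       [  0.        ,   0.        ,   1.        ]]), 'xyz': array([0.41903901, 0.01730391, 1.3150237 ]), 'attitude': array([-2.17973703,  2.1643214 , -0.13191284])}
side {'intrinsics': array([[444.91015154,   0.        , 327.26171594],
       [  0.        , 444.91015154, 198.75319048],
       [  0.        ,   0.        ,   1.        ]]), 'xyz': array([ 0.25780629, -0.68591677,  0.88504025]), 'attitude': array([-2.36412697,  0.47593166, -0.18749054])}
wrist {'intrinsics': array([[278.51546455,   0.        , 316.60128867],
       [  0.        , 278.51546455, 195.29590856],
       [  0.        ,   0.        ,   1.        ]]), 'T_tool_cam': array([[ 9.99999302e-01, -1.14435850e-03,  2.92556613e-04,
        -4.55207474e-04],
       [ 1.03430223e-03,  9.67990760e-01,  2.50983704e-01,
        -7.21052620e-02],
       [-5.70407433e-04, -2.50983226e-01,  9.67991268e-01,
        -1.79020846e-01],
       [ 0.00000000e+00,  0.00000000e+00,  0.00000000e+00,
         1.00000000e+00]])}
```

View pics/top0.png

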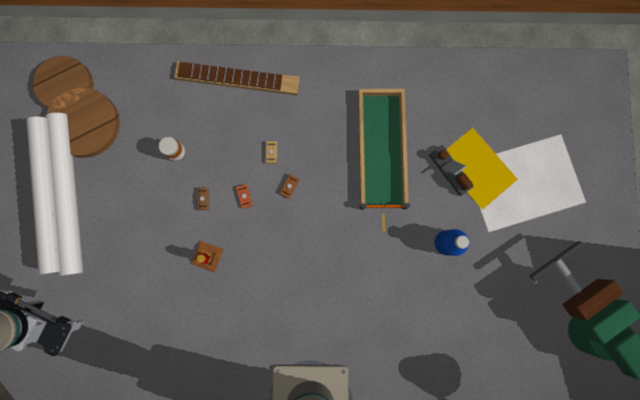

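View pics/side0.png

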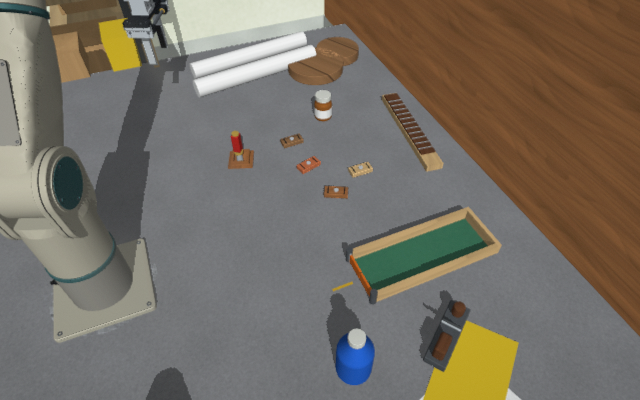

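Top view: four blanks at (203,198) dark, (244,196) reddish, (289,186) mid brown and (271,152) pale. The punch in its stand is at (207,257), and the tray mouth is at (384,207), opening towards the robot. The side view agrees: punch at (237,145), orange gate at (360,275).

```bash
cat >> h.py <<'E'
def hsv(p):return cv2.cvtColor(p,cv2.COLOR_BGR2HSV)
def objs(p,c,z=.014,lo=60,hi=400,roi=None):
    h=hsv(p);m=(((h[...,1]>70)&(h[...,2]>50))*255).astype(np.uint8)
    m=cv2.morphologyEx(m,cv2.MORPH_CLOSE,np.ones((3,3)))
    out=[]
    for k in cv2.findContours(m,cv2.RETR_EXTERNAL,cv2.CHAIN_APPROX_NONE)[0]:
        a=cv2.contourArea(k)
        if not lo<a<hi:continue
        w=np.array([ray(c,q,z)[:2] for q in k[:,0]])*1000
        (x,y),(ww,hh),an=cv2.minAreaRect(w.astype(np.float32))
        if ww<hh:an+=90
        mk=np.zeros(m.shape,np.uint8);cv2.drawContours(mk,[k],-1,1,-1)
        out.append((np.round(k[:,0].mean(0)),a,round(x/1000,4),round(y/1000,4),round(max(ww,hh)),round(min(ww,hh)),round((an+90)%180-90,1),np.round(h[mk>0].mean(0))))
    return out
E
python3 - <<'E'
from h import *
p=cv2.imread("pics/top0.png");c=cam("top");d=np.load("top0.npy")
for o in objs(p,c):print(*o)
for n,uv,z in [("mouthL",(362,206),.03),("mouthR",(407,206),.03),("farL",(362,92),.032),("farR",(403,92),.032),("stand",(208,257),.006),("punchcap",(203,259),.1),("glue",(170,147),.085),("spray",(460,242),.14),("plane",(450,170),.05)]:print(n,ray(c,uv,z).round(4))
for uv in [(203,259),(203,198),(300,300),(384,150)]:
  u,v=uv;z=d[v,u];K,Rm,t=c;print(uv,(t+Rm@np.linalg.inv(K)@np.array([u,v,1.])*z).round(4))
crop=p[120:290,170:430];cv2.imwrite("pics/crop0.png",cv2.resize(crop,None,fx=3,fy=3,interpolation=cv2.INTER_CUBIC))
h=hsv(p);m=(h[...,0]<15)&(h[...,1]>200)&(h[...,2]>120);print(np.argwhere(m)[:,::-1][:60].tolist())
E
```

```text
[202. 198.] 232.0 0.563 0.306 63 31 1.9 [ 18. 125. 106.]
[244. 196.] 251.5 0.5705 0.1888 67 35 16.9 [ 13. 155. 141.]
[289. 186.] 241.0 0.5998 0.0607 64 33 -25.8 [ 15. 145. 117.]
[271. 152.] 230.0 0.6995 0.1151 62 32 0.8 [ 19. 107. 147.]
[175. 151.] 64.0 0.6992 0.3901 57 33 -36.4 [ 13. 156. 113.]
mouthL [ 0.5423 -0.1459  0.03  ]
mouthR [ 0.5433 -0.2729  0.03  ]
farL [ 0.8729 -0.1476  0.032 ]
farR [ 0.8742 -0.2663  0.032 ]
stand [0.3968 0.287  0.006 ]
punchcap [0.3931 0.2805 0.1   ]
glue [0.6941 0.3827 0.085 ]
spray [ 0.4411 -0.3826  0.14  ]
plane [ 0.6437 -0.3909  0.05  ]
(203, 259) [0.3933 0.2791 0.1067]
(203, 198) [0.5626 0.3034 0.0195]
(300, 300) [ 0.2781  0.0266 -0.0017]
(384, 150) [ 0.7089 -0.2141  0.0052]
[[179, 146], [179, 147], [179, 148], [179, 150], [178, 151], [367, 205], [368, 205], [369, 205], [370, 205], [371, 205], [372, 205], [373, 205], [374, 205], [375, 205], [376, 205], [377, 205], [378, 205], [379, 205], [380, 205], [381, 205], [382, 205], [383, 205], [386, 205], [387, 205], [388, 205], [389, 205], [390, 205], [391, 205], [392, 205], [393, 205], [394, 205], [395, 205], [396, 205], [397, 205], [398, 205], [399, 205], [367, 206], [368, 206], [369, 206], [370, 206], [371, 206], [372, 206], [373, 206], [374, 206], [375, 206], [376, 206], [377, 206], [378, 206], [379, 206], [380, 206], [381, 206], [382, 206], [383, 206], [384, 206], [385, 206], [386, 206], [387, 206], [388, 206], [389, 206], [390, 206]]
```

View pics/crop0.png

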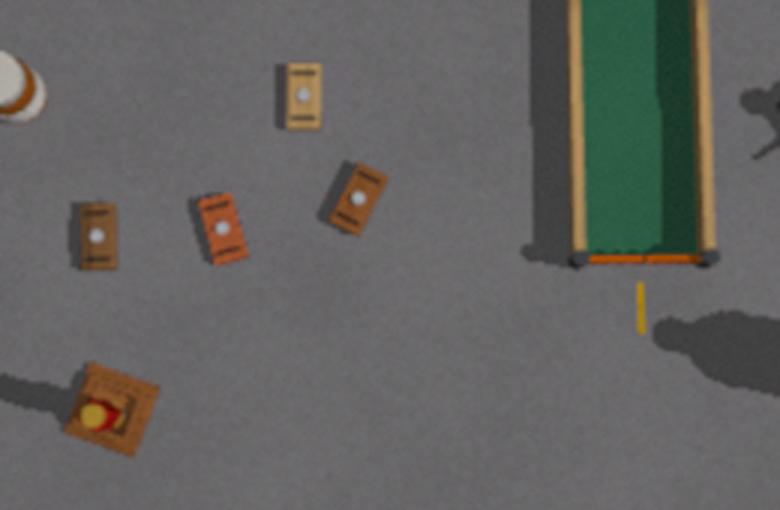

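```bash
cat >> h.py <<'E'
def to(x,y,z,yaw=None):
    "tool-axis shift (mm) and turn about tool z (deg) to target; yaw = world heading of jaw axis, mod 180; also tilt fix"
    o=r.get_obs();M=R.from_rotvec(o["tcp_rot"]).as_matrix()
    d=M.T@(np.array([x,y,z])-o["eef_pos"]);h=np.degrees(np.arctan2(M[1,0],M[0,0]))
    s=f"t={o['time']:.1f} shift mm {np.round(d*1000,1)} heading {h:.1f} tilt {np.degrees(np.arccos(-M[2,2])):.2f} q7 {o['qpos'][6]:.2f} F {np.round(o['force'],1)} op {o['opening']*1000:.1f}"
    if yaw is not None:
        t=-(yaw-h);t=(t+90)%180-90;s+=f" turn about tool z {np.radians(t):.3f} rad"
    print(s)
E
python3 -c "
from h import *
to(.394,.283,.26)"
```

```text
t=0.1 shift mm [-229.6  242.8  -54.9] heading 65.7 tilt 0.08 q7 -0.02 F [-0.4 -0.1  1.1] op 94.0
```

```bash
python3 -m inch '[[0,0,-0.03,0,0,0,0],[0,0,-0.025,0,0,0,0],[-0.03,0.03,0,0,0,0,0],[-0.03,0.03,0,0,0,0,0],[-0.03,0.03,0,0,0,0,0],[-0.03,0.03,0,0,0,0,0],[-0.03,0.03,0,0,0,0,0],[-0.03,0.03,0,0,0,0,0],[-0.03,0.03,0,0,0,0,0],[-0.02,0.033,0,0,0,0,0],[0,0,0,0,0,0,0],[0,0,0,0,0,0,0]]' 40
python3 - <<'E'
from h import *
c=cam("wrist");p,d=r.snapshot("wrist");cv2.imwrite("pics/w1.png",p);np.save("w1.npy",d)
to(.394,.283,.26)
print(proj(c,(.394,.283,.106)),c[1],c[2])
E
```

```text
time: 1.35
eef_pos: [0.3944, 0.2825, 0.2605]
tcp_rot: [-2.64, -1.701, 0.0]
force: [1.1, 0.1, -1.1]
opening: 0.0939
t=1.4 shift mm [-0.4  0.5  0.4] heading 65.7 tilt 0.05 q7 0.51 F [ 0.   0.9 -0.6] op 94.3
[317.09245382 183.53279825] [[ 4.14147899e-01  8.81083019e-01  2.28416794e-01]
 [ 9.10209301e-01 -4.01098806e-01 -1.03144440e-01]
 [ 7.38889152e-04  2.50624144e-01 -9.68084187e-01]] [0.32859197 0.31182985 0.43951338]
```

View pics/w1.png

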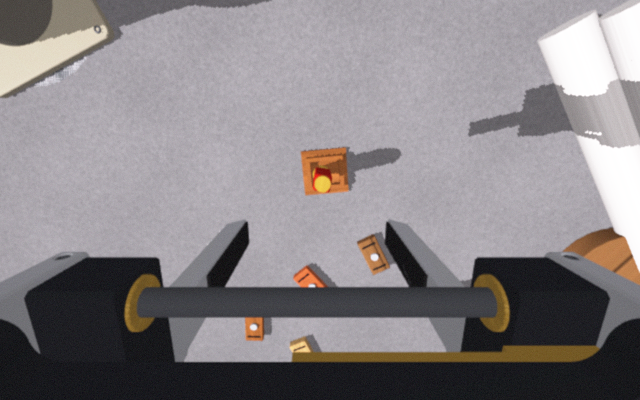

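Wrist view: the cap is at about (322,184), with the stand around (325,171). The blanks are at the bottom, behind the gripper bar. I'll go closer to get the handle's yaw.

```bash
python3 -m inch '[[0,0,0.03,0,0,0,0],[0,0,0.03,0,0,0,0],[0,0,0.03,0,0,0,0],[0,0,0,0,0,0,0],[0,0,0,0,0,0,0],[0,0,0,0,0,0,0]]'
python3 - <<'E'
from h import *
c=cam("wrist");p,d=r.snapshot("wrist");np.save("w2.npy",d);cv2.imwrite("pics/w2full.png",p)
cv2.imwrite("pics/w2.png",cv2.resize(p[110:260,240:420],None,fx=4,fy=4,interpolation=cv2.INTER_CUBIC))
h=hsv(p);sub=np.zeros(p.shape[:2],bool);sub[110:260,240:420]=1
cap=sub&(h[...,0]>17)&(h[...,0]<35)&(h[...,1]>120);red=sub&((h[...,0]<6)|(h[...,0]>174))&(h[...,1]>170)
for n,m,z in(("cap",cap,.106),("red",red,.09)):
    a=np.argwhere(m)[:,::-1];ce=a.mean(0);print(n,len(a),a.min(0),a.max(0),ce,ray(c,(a.min(0)+a.max(0))/2,z).round(4))
u,v=np.argwhere(cap)[:,::-1].mean(0).astype(int);print("d",c[2][2]-d[v,u]*.968)
E
```

```text
time: 2.0
eef_pos: [0.3947, 0.2843, 0.1717]
tcp_rot: [-2.638, -1.706, -0.004]
force: [-0.3, -0.2, 0.5]
opening: 0.0942
cap 400 [310 177] [405 252] [321.89  201.835] [0.4191 0.3145 0.106 ]
red 299 [310 180] [334 211] [321.34113712 189.35117057] [0.393  0.2906 0.09  ]
d 0.10486228864681252
```

View pics/w2.png

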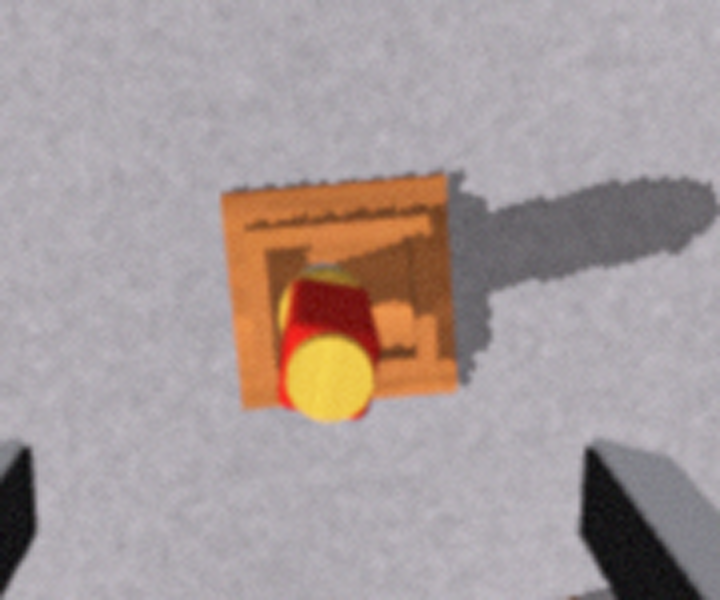

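Handle edges slope about +9° in the image, so the jaws need to turn about +0.16 rad about tool z. The cap centre is at (322.2,204.5).

```bash
python3 - <<'E'
from h import *
c=cam("wrist");P=ray(c,(322.2,204.5),.106);print(P)
f=lambda u,v:(240+u/4,110+v/4)
a,b=ray(c,f(282,405),.101),ray(c,f(362,418),.101);print(np.degrees(np.arctan2(*(b-a)[[1,0]])),np.linalg.norm(a-b))
a,b=ray(c,f(297,282),.043),ray(c,f(370,293),.043);print(np.degrees(np.arctan2(*(b-a)[[1,0]])),np.linalg.norm(a-b))
S=[ray(c,f(*q),.006) for q in((222,192),(447,173),(457,388),(243,408))];print("stand",np.mean(S,0),S)
to(P[0],P[1],.053)
# seals
E
```

```text
[0.39708566 0.28855197 0.106     ]
55.963403302242966 0.01913758266560721
56.9333495774939 0.020852057985042794
stand [0.40120408 0.29385297 0.006     ] [array([0.35673452, 0.27287836, 0.006     ]), array([0.37997547, 0.33849365, 0.006     ]), array([0.44525143, 0.31499346, 0.006     ]), array([0.42285489, 0.24904639, 0.006     ])]
t=2.0 shift mm [4.600e+00 1.000e-01 1.189e+02] heading 65.8 tilt 0.17 q7 0.52 F [0.7 0.  0.1] op 94.0
```

```bash
python3 -m inch '[[0.0046,0,0,0,0,0,0],[0,0,0,0,0,0.082,0],[0,0,0,0,0,0.082,0],[0,0,0.025,0,0,0,0],[0,0,0.025,0,0,0,0],[0,0,0.025,0,0,0,0],[0,0,0.025,0,0,0,0],[0,0,0.019,0,0,0,0],[0,0,0,0,0,0,0],[0,0,0,0,0,0,0],[0,0,0,0,0,0,0]]'
python3 -m inch '[[0,0,0,0,0,0,0.3],[0,0,0,0,0,0,0.5],[0,0,0,0,0,0,0.65],[0,0,0,0,0,0,0.8],[0,0,0,0,0,0,1],[0,0,0,0,0,0,1],[0,0,0,0,0,0,1],[0,0,0,0,0,0,1],[0,0,0,0,0,0,1],[0,0,0,0,0,0,1]]' 40
python3 -c "
from h import *
to(.3971,.28855,.053,56.4)"
```

```text
time: 3.15
eef_pos: [0.397, 0.2879, 0.0527]
tcp_rot: [-2.769, -1.482, -0.004]
force: [-0.2, -0.3, -0.0]
opening: 0.094
time: 4.15
eef_pos: [0.3962, 0.2872, 0.0515]
tcp_rot: [-2.77, -1.483, -0.0]
force: [0.7, -0.1, -0.5]
opening: 0.0218
t=4.2 shift mm [ 1.6  0.1 -1.5] heading 56.3 tilt 0.01 q7 0.42 F [ 0.7 -0.1 -0.5] op 21.8 turn about tool z -0.001 rad
```

Grasp is good (21.8 mm opening on the handle). Lift, then move above the dark blank.

```bash
python3 -m inch '[[0,0,-0.02,0,0,0,1],[0,0,-0.03,0,0,0,1],[0,0,-0.03,0,0,0,1],[0,0,-0.03,0,0,0,1],[0,0,0,0,0,0,1],[0,0,0,0,0,0,1]]'
python3 - <<'E'
from h import *
p,d=r.snapshot("top")
for o in objs(p,cam("top"),lo=150):print(*o)
p,d=r.snapshot("side");cv2.imwrite("pics/s2.png",p)
to(.563,.306,.13);to(.5705,.1888,.13)
E
```

```text
time: 4.75
eef_pos: [0.3959, 0.2871, 0.1614]
tcp_rot: [-2.769, -1.483, -0.001]
force: [-0.1, -0.3, -1.7]
opening: 0.0219
[160. 347.] 298.5 0.1479 0.4089 165 46 84.4 [ 91. 116.  66.]
[209. 252.] 352.0 0.408 0.2861 72 52 70.6 [ 13. 162. 117.]
[166. 249.] 195.0 0.4198 0.404 100 22 35.4 [ 91. 113.  58.]
[202. 198.] 232.0 0.563 0.306 63 31 1.9 [ 19. 125. 107.]
[244. 196.] 250.5 0.5705 0.1887 67 35 16.4 [ 11. 155. 144.]
[289. 186.] 239.0 0.5998 0.0607 64 33 -25.8 [ 15. 145. 119.]
[271. 152.] 230.5 0.6995 0.1151 62 32 0.8 [ 19. 107. 150.]
t=4.8 shift mm [109.5 128.9  29.8] heading 56.3 tilt 0.16 q7 0.39 F [-0.6 -0.2 -1.1] op 21.6
t=4.8 shift mm [ 16.1 200.2  30. ] heading 56.3 tilt 0.16 q7 0.39 F [-0.6 -0.2 -1.1] op 21.6
```

```bash
python3 -m inch '[[0.018,0.0215,0,0,0,0,1],[0.018,0.0215,0,0,0,0,1],[0.018,0.0215,0,0,0,0,1],[0.018,0.0215,0,0,0,0,1],[0.018,0.0215,0,0,0,0,1],[0.0195,0.0214,0,0,0,0,1],[0,0,0.02,0,0,0,1],[0,0,0.02,0,0,0,1],[0,0,0.01,0,0,0,1],[0,0,0,0,0,0,1],[0,0,0,0,0,0,1],[0,0,0,0,0,0,1]]'
cat >> h.py <<'E'
def seal(c,p,near,z=.0174,win=30):
    "silvery disc near a world guess -> world point"
    u,v=proj(c,(*near,z)).astype(int);h=hsv(p);m=((h[...,1]<60)&(h[...,2]>110)).astype(np.uint8)
    q=np.zeros_like(m);q[max(v-win,0):v+win,max(u-win,0):u+win]=1
    n,l,st,ce=cv2.connectedComponentsWithStats(m*q)
    return (u,v),[(ce[i].round(1),st[i].tolist(),ray(c,ce[i]+0.0,z).round(4)) for i in range(1,n) if st[i,4]>20]
E
python3 - <<'E'
from h import *
c=cam("wrist");p,d=r.snapshot("wrist");cv2.imwrite("pics/w3.png",p)
to(.563,.306,.06)
print(seal(c,p,(.563,.306)))
E
```

```text
time: 6.05
eef_pos: [0.5646, 0.3071, 0.1122]
tcp_rot: [-2.77, -1.483, -0.002]
force: [0.3, -0.3, -1.4]
opening: 0.0219
t=6.1 shift mm [-1.9 -0.8 52.4] heading 56.3 tilt 0.10 q7 0.53 F [ 0.5 -0.2 -1.4] op 21.7
((np.int64(315), np.int64(195)), [(array([294.8, 198.5]), [285, 165, 41, 60, 947], array([0.5541, 0.2871, 0.0174])), (array([336. , 175.9]), [320, 165, 25, 34, 434], array([0.5578, 0.3347, 0.0174])), (array([319.1, 193.7]), [313, 188, 13, 13, 133], array([0.5637, 0.3105, 0.0174])), (array([340.1, 219.2]), [334, 212, 11, 13, 100], array([0.5985, 0.3136, 0.0174]))])
```

View pics/w3.png

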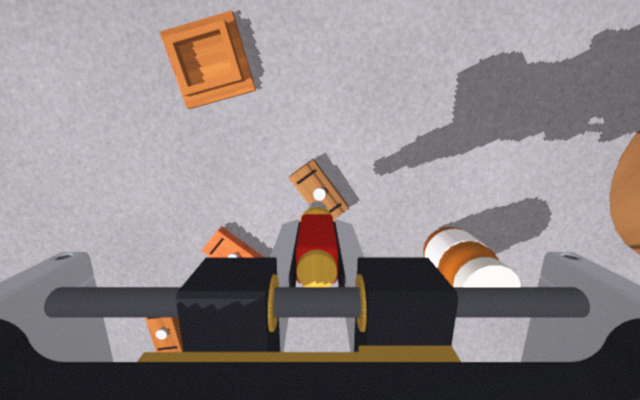

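Seal of the dark blank is at (319,194). The punch foot is just below it, at about (316,212). I'll correct, lower a bit, and check from close.

```bash
python3 -m inch '[[0.0015,-0.002,0.01,0,0,0,1],[0,0,0.01,0,0,0,1],[0,0,0,0,0,0,1],[0,0,0,0,0,0,1],[0,0,0,0,0,0,1]]'
python3 - <<'E'
from h import *
c=cam("wrist");p,d=r.snapshot("wrist");cv2.imwrite("pics/w4.png",cv2.resize(p[150:300,240:400],None,fx=4,fy=4,interpolation=cv2.INTER_CUBIC))
p2,d=r.snapshot("side");cs=cam("side");u,v=proj(cs,(.563,.306,.04)).astype(int);cv2.imwrite("pics/w4s.png",cv2.resize(p2[v-60:v+40,u-60:u+60],None,fx=5,fy=5,interpolation=cv2.INTER_CUBIC))
o=r.get_obs()["eef_pos"];to(.563,.306,.06)
for z in(.0174,o[2]-.0455,o[2]+.0545):print(z,proj(c,(o[0],o[1],z)),(proj(c,(o[0],o[1],z))-[240,150])*4)
print(u,v,seal(c,p,(.563,.306)))
E
```

```text
time: 6.6
eef_pos: [0.5634, 0.3091, 0.0915]
tcp_rot: [2.77, 1.483, 0.0]
force: [-0.1, -0.5, -1.3]
opening: 0.022
t=6.7 shift mm [-3.   1.3 31.8] heading 56.3 tilt 0.03 q7 0.53 F [-0.2 -0.2 -1.7] op 22.1
0.0174 [317.00202128 201.91874585] [308.0080851  207.67498339]
0.04625265915945509 [317.07772377 211.28224752] [308.31089507 245.12899008]
0.1462526591594551 [317.57655094 272.98125946] [310.30620374 491.92503783]
291 133 ((np.int64(313), np.int64(203)), [(array([290.3, 206.9]), [283, 173, 22, 60, 799], array([0.5535, 0.2854, 0.0174])), (array([335. , 182.5]), [321, 173, 22, 30, 337], array([0.5572, 0.3335, 0.0174])), (array([317.6, 201.6]), [307, 195, 19, 14, 166], array([0.5635, 0.3098, 0.0174])), (array([339.1, 225.8]), [335, 220, 8, 13, 83], array([0.5953, 0.3136, 0.0174]))])
```

View pics/w4.png

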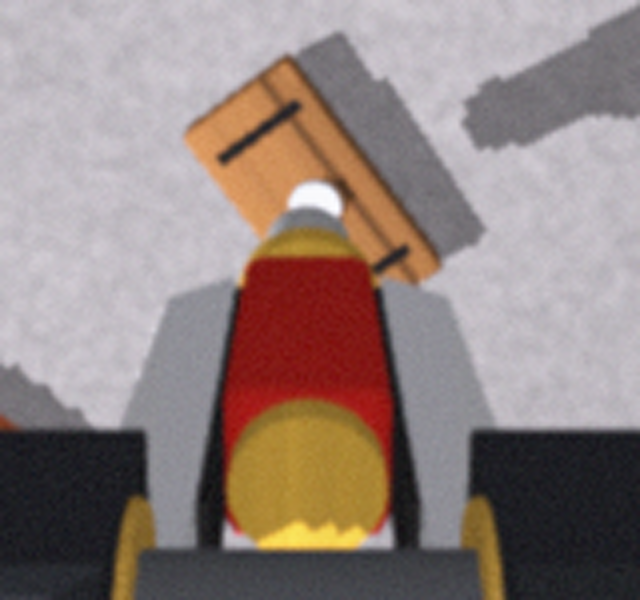

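View pics/w4s.png

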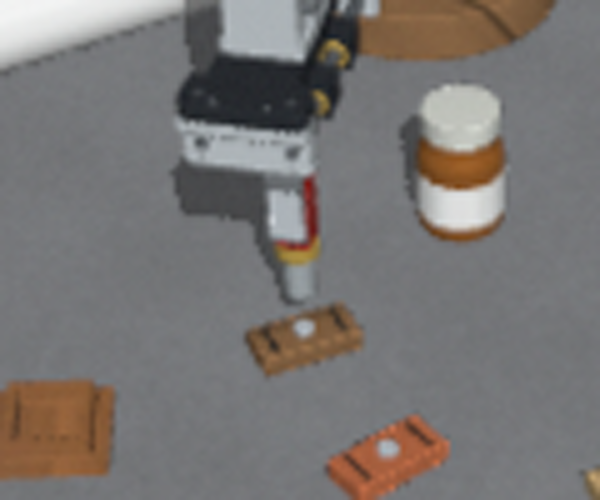

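```bash
python3 - <<'E'
from h import *
cs=cam("side");a=ray(cs,(231+304/5,73+328/5),.0174);b=ray(cs,(231+297/5,73+295/5),.0463);print(a,b)
M=R.from_rotvec(r.get_obs()["tcp_rot"]).as_matrix();print((M.T@(a-b))*1000)
ct=cam("top");p,d=r.snapshot("top")
for n in[(.563,.306),(.5705,.1888),(.5998,.0607),(.6995,.1151)]:print(seal(ct,p,n,win=7))
E
```

```text
[0.56255358 0.30787347 0.0174    ] [0.55875413 0.30467517 0.0463    ]
[ 4.75348301  1.380062   28.90284877]
((np.int64(202), np.int64(197)), [(array([196.9, 192.8]), [195, 190, 7, 9, 36], array([0.5775, 0.3215, 0.0174]))])
((np.int64(243), np.int64(195)), [])
((np.int64(288), np.int64(185)), [])
((np.int64(270), np.int64(151)), [])
```

```bash
python3 -m inch '[[0.0022,0,0.008,0,0,0,1],[0,0,0.008,0,0,0,1],[0,0,0.006,0,0,0,1],[0,0,0.004,0,0,0,1],[0,0,0,0,0,0,1],[0,0,0,0,0,0,1]]'
python3 -m inch '[[0,0,0.001,0,0,0,1],[0,0,0.001,0,0,0,1],[0,0,0.001,0,0,0,1],[0,0,0,0,0,0,1]]'
python3 -m inch '[[0,0,0.001,0,0,0,1],[0,0,0.001,0,0,0,1],[0,0,0,0,0,0,1]]'
```

```text
time: 7.35
eef_pos: [0.5645, 0.3109, 0.0653]
tcp_rot: [2.77, 1.483, -0.0]
force: [-0.2, 0.0, -1.5]
opening: 0.0218
time: 7.75
eef_pos: [0.5646, 0.311, 0.0628]
tcp_rot: [-2.77, -1.483, -0.001]
force: [-0.1, -0.2, 0.6]
opening: 0.0217
time: 8.05
eef_pos: [0.5646, 0.3111, 0.0611]
tcp_rot: [-2.77, -1.483, -0.001]
force: [-1.5, -0.3, 4.2]
opening: 0.0217
```

```bash
python3 -m inch '[[0,0,0.001,0,0,0,1],[0,0,0,0,0,0,1]]'
python3 -m inch '[[0,0,0.001,0,0,0,1],[0,0,0,0,0,0,1]]'
python3 -m inch '[[0,0,0.001,0,0,0,1],[0,0,0,0,0,0,1]]'
```

```text
time: 8.25
eef_pos: [0.5647, 0.311, 0.0601]
tcp_rot: [-2.77, -1.482, -0.001]
force: [-0.6, -0.9, 4.4]
opening: 0.0218
time: 8.45
eef_pos: [0.5646, 0.311, 0.0598]
tcp_rot: [-2.77, -1.482, -0.001]
force: [-2.8, -1.2, 10.3]
opening: 0.0217
time: 8.65
eef_pos: [0.5647, 0.3111, 0.0597]
tcp_rot: [-2.77, -1.482, -0.001]
force: [-3.1, -2.0, 15.9]
opening: 0.0217
```

Pressed: contact at 62.8 mm, stopped at 59.7 mm, so a full 3 mm travel at about 17 N. Lift straight, then on to the reddish blank.

```bash
python3 -m inch '[[0,0,-0.002,0,0,0,1],[0,0,-0.003,0,0,0,1],[0,0,-0.015,0,0,0,1],[0,0,-0.02,0,0,0,1],[0,0,-0.02,0,0,0,1],[0,0,0,0,0,0,1],[0,0,0,0,0,0,1]]'
python3 - <<'E'
from h import *
p,d=r.snapshot("top")
for o in objs(p,cam("top"),lo=150):
  if .5<o[2]<.8:print(*o)
to(.5715,.1920,.11)
E
```

```text
time: 9.35
eef_pos: [0.5645, 0.3111, 0.1177]
tcp_rot: [-2.77, -1.483, -0.001]
force: [-0.4, -0.1, -2.1]
opening: 0.022
[244. 196.] 251.0 0.5703 0.1887 66 35 16.9 [ 13. 155. 144.]
[289. 186.] 238.0 0.5998 0.0607 64 33 -25.8 [ 15. 145. 119.]
[271. 152.] 230.5 0.6995 0.1151 62 32 0.8 [ 19. 107. 150.]
[170. 154.] 167.5 0.6873 0.395 94 62 23.5 [ 60. 128.  83.]
t=9.4 shift mm [-94.6  72.1   6.9] heading 56.3 tilt 0.06 q7 0.53 F [ 0.2  0.  -1.9] op 22.0
```

```bash
sed -i 's/(h\[...,2\]>110)/(h[...,2]>vm)/; s/win=30):/win=30,vm=205):/; s/st\[i,4\]>20/st[i,4]>15/' h.py
cat >> h.py <<'E'
def look(near,name):
    c=cam("wrist");o=r.get_obs();p,d=r.snapshot("wrist");cv2.imwrite(f"pics/{name}.png",p);print(seal(c,p,near))
    M=R.from_rotvec(o["tcp_rot"]).as_matrix()
    for _,st,q in seal(c,p,near)[1]:print(q,"tool shift mm",((M.T@(q-o["eef_pos"]))*1000).round(1))
    print("axis px",proj(c,(*o["eef_pos"][:2],.0174)))
E
python3 -m inch '[[-0.019,0.0145,0,0,0,0,1],[-0.019,0.0145,0,0,0,0,1],[-0.019,0.0145,0,0,0,0,1],[-0.019,0.0145,0,0,0,0,1],[-0.0186,0.0141,0,0,0,0,1],[0,0,0.008,0,0,0,1],[0,0,0,0,0,0,1],[0,0,0,0,0,0,1],[0,0,0,0,0,0,1]]'
python3 - <<'E'
from h import *
look((.5715,.1920),"w5")
c=cam("wrist")
E
```

```text
time: 10.3
eef_pos: [0.5716, 0.1939, 0.1091]
tcp_rot: [-2.767, -1.485, 0.0]
force: [0.8, 0.5, -1.4]
opening: 0.0218
((np.int64(315), np.int64(198)), [(array([315.4, 197.5]), [310, 193, 12, 10, 91], array([0.5711, 0.1925, 0.0174]))])
[0.5711 0.1925 0.0174] tool shift mm [-1.4  0.4 91.7]
axis px [316.85189952 197.16535752]
```

```bash
python3 -m inch '[[-0.0012,0.0008,0,0,0,0,1],[0,0,0.01,0,0,0,1],[0,0,0.01,0,0,0,1],[0,0,0,0,0,0,1],[0,0,0,0,0,0,1]]'
python3 - <<'E'
from h import *
look((.5711,.1925),"w6")
p=cv2.imread("pics/w6.png");cv2.imwrite("pics/w6c.png",cv2.resize(p[150:300,240:400],None,fx=4,fy=4,interpolation=cv2.INTER_CUBIC))
E
```

```text
time: 10.85
eef_pos: [0.5716, 0.1907, 0.0888]
tcp_rot: [-2.77, -1.482, 0.002]
force: [0.5, -0.0, -1.3]
opening: 0.0215
((np.int64(318), np.int64(201)), [(array([319. , 199.5]), [313, 196, 13, 8, 60], array([0.57  , 0.1939, 0.0174]))])
[0.57   0.1939 0.0174] tool shift mm [ 1.9 -3.  71.4]
axis px [316.98960224 202.74994708]
```

View pics/w6c.png

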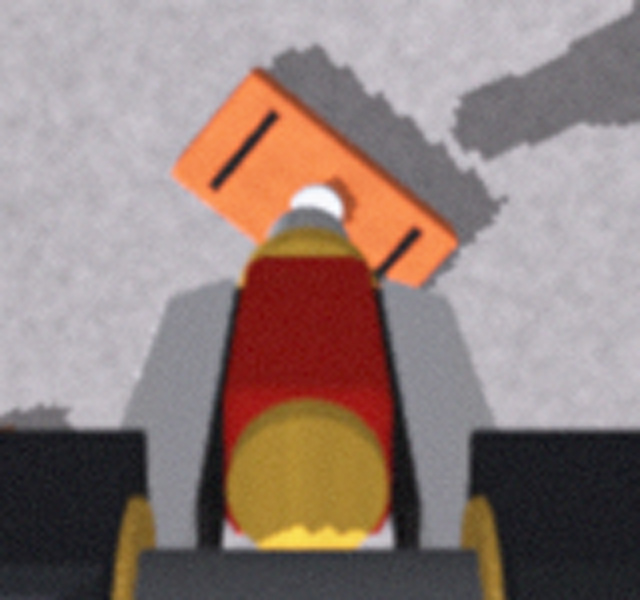

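The seal sits about 2.3 px to the right of the punch axis. I'll correct by 2 mm, then press the same way.

```bash
python3 -m inch '[[0.0021,0,0.006,0,0,0,1],[0,0,0.008,0,0,0,1],[0,0,0.006,0,0,0,1],[0,0,0.003,0,0,0,1],[0,0,0,0,0,0,1],[0,0,0,0,0,0,1]]'
python3 -m inch '[[0,0,0.001,0,0,0,1],[0,0,0.001,0,0,0,1],[0,0,0.001,0,0,0,1],[0,0,0.001,0,0,0,1],[0,0,0.001,0,0,0,1],[0,0,0,0,0,0,1]]'
python3 -m inch '[[0,0,0.001,0,0,0,1],[0,0,0.0005,0,0,0,1],[0,0,0,0,0,0,1]]'
```

```text
time: 11.5
eef_pos: [0.5732, 0.1925, 0.0664]
tcp_rot: [2.77, 1.483, -0.0]
force: [-0.6, -0.1, -1.3]
opening: 0.0221
time: 12.1
eef_pos: [0.5732, 0.1926, 0.062]
tcp_rot: [-2.77, -1.483, -0.001]
force: [-2.0, -0.6, 5.0]
opening: 0.0217
time: 12.4
eef_pos: [0.5733, 0.1926, 0.0605]
tcp_rot: [-2.77, -1.483, -0.001]
force: [-0.7, -0.9, 5.2]
opening: 0.0218
```

```bash
python3 -m inch '[[0,0,0.001,0,0,0,1],[0,0,0,0,0,0,1]]'
python3 -m inch '[[0,0,0.001,0,0,0,1],[0,0,0,0,0,0,1]]'
python3 -m inch '[[0,0,0.0005,0,0,0,1],[0,0,0,0,0,0,1]]'
```

```text
time: 12.6
eef_pos: [0.5733, 0.1926, 0.0598]
tcp_rot: [-2.77, -1.483, -0.001]
force: [-2.4, -1.1, 7.6]
opening: 0.022
time: 12.8
eef_pos: [0.5733, 0.1926, 0.0597]
tcp_rot: [-2.77, -1.482, -0.001]
force: [-4.1, -1.6, 14.3]
opening: 0.0219
time: 13.0
eef_pos: [0.5733, 0.1926, 0.0597]
tcp_rot: [-2.77, -1.482, -0.001]
force: [-5.0, -0.7, 18.1]
opening: 0.0223
```

```bash
python3 -m inch '[[0,0,-0.002,0,0,0,1],[0,0,-0.003,0,0,0,1],[0,0,-0.015,0,0,0,1],[0,0,-0.02,0,0,0,1],[0,0,-0.012,0,0,0,1],[0,0,0,0,0,0,1],[0,0,0,0,0,0,1]]'
python3 - <<'E'
from h import *
p,d=r.snapshot("top")
for o in objs(p,cam("top"),lo=150):
  if .5<o[2]<.8:print(*o)
to(.6022,.0645,.11)
E
```

```text
time: 13.7
eef_pos: [0.5731, 0.1926, 0.1095]
tcp_rot: [-2.77, -1.483, -0.0]
force: [-0.7, 0.1, -2.1]
opening: 0.0218
[289. 186.] 239.0 0.5998 0.0607 64 33 -25.8 [ 14. 144. 120.]
[271. 152.] 230.5 0.6995 0.1151 62 32 0.8 [ 19. 107. 151.]
t=13.8 shift mm [-90.1  95.5  -1. ] heading 56.3 tilt 0.06 q7 0.70 F [-0.2 -0.5 -2.5] op 21.8
```

```bash
python3 -m inch '[[-0.018,0.019,0,0,0,0,1],[-0.018,0.019,0,0,0,0,1],[-0.018,0.019,0,0,0,0,1],[-0.018,0.019,0,0,0,0,1],[-0.0181,0.0195,0,0,0,0,1],[0,0,0.01,0,0,0,1],[0,0,0.01,0,0,0,1],[0,0,0,0,0,0,1],[0,0,0,0,0,0,1],[0,0,0,0,0,0,1],[0,0,0,0,0,0,1]]'
cat >> h.py <<'E'
def look2(near,name):
    look(near,name)
    p=cv2.imread(f"pics/{name}.png");c=cam("wrist");u,v=seal(c,p,near)[0]
    h=hsv(p);m=(h[...,1]<50)&(h[...,2]>205);k=[i for i in seal(c,p,near)[1]][0][1]
    x,y,w,hh,_=k;print("disc centre px",x+w/2-.5,y+6,"-> shift",round((x+w/2-.5-proj(c,(*r.get_obs()['eef_pos'][:2],.0174))[0])*.93,1),round((y+6-proj(c,(*r.get_obs()['eef_pos'][:2],.0174))[1])*.95,1))
E
python3 - <<'E'
from h import *
look2((.6022,.0645),"w7")
E
```

```text
time: 14.85
eef_pos: [0.6029, 0.0654, 0.0898]
tcp_rot: [2.769, 1.484, 0.001]
force: [0.9, 0.1, -1.9]
opening: 0.0217
((np.int64(315), np.int64(202)), [(array([313.8, 199.8]), [309, 197, 12, 8, 55], array([0.5992, 0.0644, 0.0174]))])
[0.5992 0.0644 0.0174] tool shift mm [-2.9 -2.5 72.4]
axis px [316.862639   202.35819767]
disc centre px 314.5 203 -> shift -2.2 0.6
```

```bash
python3 -m inch '[[-0.0021,0.0004,0.006,0,0,0,1],[0,0,0.008,0,0,0,1],[0,0,0.006,0,0,0,1],[0,0,0.003,0,0,0,1],[0,0,0,0,0,0,1],[0,0,0,0,0,0,1]]'
python3 -m inch '[[0,0,0.001,0,0,0,1],[0,0,0.001,0,0,0,1],[0,0,0.001,0,0,0,1],[0,0,0.001,0,0,0,1],[0,0,0.001,0,0,0,1],[0,0,0,0,0,0,1]]'
python3 -m inch '[[0,0,0.001,0,0,0,1],[0,0,0.0005,0,0,0,1],[0,0,0,0,0,0,1]]'
python3 -m inch '[[0,0,0.001,0,0,0,1],[0,0,0,0,0,0,1]]'
```

```text
time: 15.5
eef_pos: [0.6019, 0.0627, 0.0664]
tcp_rot: [-2.77, -1.483, 0.0]
force: [-0.4, 0.0, -1.3]
opening: 0.0219
time: 16.1
eef_pos: [0.6019, 0.0626, 0.062]
tcp_rot: [2.77, 1.483, 0.0]
force: [-1.2, 1.1, 4.3]
opening: 0.0219
time: 16.4
eef_pos: [0.602, 0.0627, 0.0605]
tcp_rot: [2.77, 1.483, 0.001]
force: [-1.8, 0.2, 4.8]
opening: 0.0219
time: 16.6
eef_pos: [0.6019, 0.0627, 0.0598]
tcp_rot: [2.77, 1.483, 0.001]
force: [-2.2, -0.6, 7.7]
opening: 0.0219
```

```bash
python3 -m inch '[[0,0,0.001,0,0,0,1],[0,0,0.0005,0,0,0,1],[0,0,0,0,0,0,1]]'
python3 -m inch '[[0,0,-0.002,0,0,0,1],[0,0,-0.003,0,0,0,1],[0,0,-0.015,0,0,0,1],[0,0,-0.02,0,0,0,1],[0,0,-0.012,0,0,0,1],[0,0,0,0,0,0,1],[0,0,0,0,0,0,1]]'
python3 - <<'E'
from h import *
p,d=r.snapshot("top")
for o in objs(p,cam("top"),lo=150):
  if .5<o[2]<.8:print(*o)
to(.7018,.1185,.11)
E
```

```text
time: 16.9
eef_pos: [0.602, 0.0626, 0.0597]
tcp_rot: [2.77, 1.482, 0.001]
force: [-4.6, -0.2, 16.9]
opening: 0.0214
time: 17.6
eef_pos: [0.6018, 0.0627, 0.1095]
tcp_rot: [2.77, 1.483, 0.0]
force: [-0.1, 0.6, -2.0]
opening: 0.0222
[289. 216.] 194.5 0.5093 0.0604 159 57 74.6 [ 91. 111.  70.]
[202. 198.] 234.0 0.5632 0.306 63 31 1.7 [ 17. 125. 109.]
[244. 196.] 251.0 0.5703 0.1887 66 35 16.9 [ 10. 155. 145.]
t=17.6 shift mm [102.2  52.6  -1.1] heading 56.3 tilt 0.05 q7 0.90 F [ 0.3 -0.6 -2.3] op 21.9
```

```bash
python3 -m inch '[[0.02,0.01,0,0,0,0,1],[0.02,0.01,0,0,0,0,1],[0.02,0.011,0,0,0,0,1],[0.02,0.011,0,0,0,0,1],[0.022,0.0106,0,0,0,0,1],[0,0,0.01,0,0,0,1],[0,0,0.01,0,0,0,1],[0,0,0,0,0,0,1],[0,0,0,0,0,0,1],[0,0,0,0,0,0,1],[0,0,0,0,0,0,1]]'
python3 - <<'E'
from h import *
look2((.7018,.1185),"w8")
E
```

```text
time: 18.75
eef_pos: [0.7023, 0.118, 0.0901]
tcp_rot: [2.77, 1.482, 0.001]
force: [0.0, -0.8, -1.7]
opening: 0.0219
((np.int64(316), np.int64(201)), [(array([291.9, 196.4]), [286, 188, 13, 18, 26], array([0.6847, 0.1018, 0.0174])), (array([314.9, 199. ]), [309, 195, 14, 9, 76], array([0.6987, 0.1183, 0.0174]))])
[0.6847 0.1018 0.0174] tool shift mm [-23.3  -5.7  72.7]
[0.6987 0.1183 0.0174] tool shift mm [-1.8 -3.2 72.7]
axis px [316.86918304 202.24222048]
disc centre px 292.0 194 -> shift -23.1 -7.8
```

```bash
python3 -m inch '[[-0.0013,-0.0008,0.006,0,0,0,1],[0,0,0.008,0,0,0,1],[0,0,0.006,0,0,0,1],[0,0,0.003,0,0,0,1],[0,0,0,0,0,0,1],[0,0,0,0,0,0,1]]'
python3 -m inch '[[0,0,0.001,0,0,0,1],[0,0,0.001,0,0,0,1],[0,0,0.001,0,0,0,1],[0,0,0.001,0,0,0,1],[0,0,0.001,0,0,0,1],[0,0,0,0,0,0,1]]'
python3 -m inch '[[0,0,0.001,0,0,0,1],[0,0,0.0005,0,0,0,1],[0,0,0,0,0,0,1]]'
python3 -m inch '[[0,0,0.001,0,0,0,1],[0,0,0,0,0,0,1]]'
```

```text
time: 19.4
eef_pos: [0.7009, 0.1177, 0.0664]
tcp_rot: [2.77, 1.483, -0.0]
force: [0.3, 0.2, -2.2]
opening: 0.0216
time: 20.0
eef_pos: [0.7009, 0.1177, 0.0623]
tcp_rot: [2.77, 1.483, 0.001]
force: [-2.1, -1.4, 4.4]
opening: 0.0218
time: 20.3
eef_pos: [0.7009, 0.1177, 0.0607]
tcp_rot: [2.77, 1.483, 0.001]
force: [-2.5, -0.1, 5.4]
opening: 0.0223
time: 20.5
eef_pos: [0.7009, 0.1177, 0.0598]
tcp_rot: [2.77, 1.483, 0.001]
force: [-2.3, -0.0, 5.8]
opening: 0.0219
```

```bash
python3 -m inch '[[0,0,0.001,0,0,0,1],[0,0,0.0005,0,0,0,1],[0,0,0,0,0,0,1],[0,0,0,0,0,0,1]]'
python3 -m inch '[[0,0,-0.002,0,0,0,1],[0,0,-0.003,0,0,0,1],[0,0,-0.015,0,0,0,1],[0,0,-0.02,0,0,0,1],[0,0,-0.02,0,0,0,1],[0,0,-0.02,0,0,0,1],[0,0,-0.02,0,0,0,1],[0,0,0,0,0,0,1]]'
python3 - <<'E'
from h import *
p,d=r.snapshot("side");cs=cam("side");cv2.imwrite("pics/s9.png",cv2.resize(p[110:220,220:400],None,fx=4.4,fy=4.4,interpolation=cv2.INTER_CUBIC))
to(.398,.2895,.15,56.3)
E
```

```text
time: 20.9
eef_pos: [0.701, 0.1177, 0.0598]
tcp_rot: [2.77, 1.483, 0.001]
force: [-5.0, -1.2, 12.9]
opening: 0.0218
time: 21.7
eef_pos: [0.7033, 0.118, 0.1613]
tcp_rot: [2.768, 1.481, 0.01]
force: [0.7, 0.0, -1.3]
opening: 0.0219
t=21.8 shift mm [ -25.8 -348.2    8.3] heading 56.3 tilt 0.20 q7 0.84 F [ 0.2  0.1 -2.2] op 21.6 turn about tool z 0.000 rad
```

View pics/s9.png

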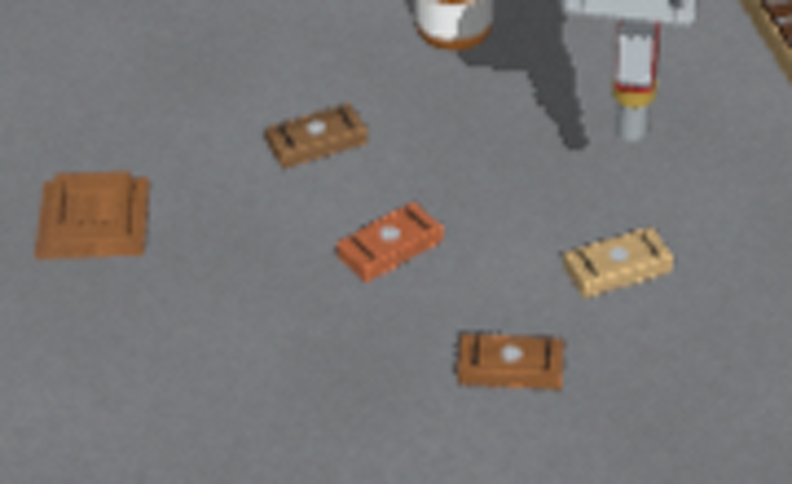

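All four blanks are in place with their seals pressed (encoder showed the full 3 mm on each). Return the punch.

```bash
python3 -m inch '[[-0.0026,-0.035,0,0,0,0,1],[-0.0026,-0.035,0,0,0,0,1],[-0.0026,-0.035,0,0,0,0,1],[-0.0026,-0.035,0,0,0,0,1],[-0.0026,-0.035,0,0,0,0,1],[-0.0026,-0.035,0,0,0,0,1],[-0.0026,-0.035,0,0,0,0,1],[-0.0026,-0.035,0,0,0,0,1],[-0.0026,-0.035,0,0,0,0,1],[-0.0025,-0.033,0,0,0,0,1],[0,0,0,0,0,0,1],[0,0,0,0,0,0,1]]'
python3 -m inch '[[0,0,0,0,0,0,1],[0,0,0.02,0,0,0,1],[0,0,0.02,0,0,0,1],[0,0,0,0,0,0,1],[0,0,0,0,0,0,1],[0,0,0,0,0,0,1]]'
python3 - <<'E'
from h import *
to(.398,.2895,.052)
c=cam("wrist");p,d=r.snapshot("wrist");cv2.imwrite("pics/w9.png",cv2.resize(p[150:300,240:400],None,fx=4,fy=4,interpolation=cv2.INTER_CUBIC))
E
```

```text
time: 22.95
eef_pos: [0.3962, 0.2893, 0.1569]
tcp_rot: [2.768, 1.485, -0.001]
force: [0.2, -0.7, -1.2]
opening: 0.0218
time: 23.55
eef_pos: [0.3979, 0.2891, 0.1182]
tcp_rot: [-2.77, -1.481, -0.002]
force: [0.4, 0.7, -1.0]
opening: 0.022
t=23.6 shift mm [ 0.3 -0.1 66.2] heading 56.3 tilt 0.08 q7 0.39 F [ 0.4  0.7 -1. ] op 22.0
```

View pics/w9.png

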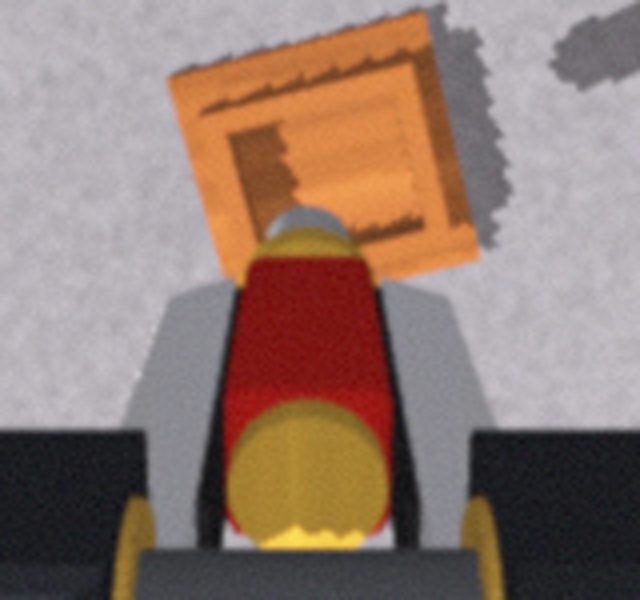

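```bash
python3 - <<'E'
from h import *
c=cam("wrist");o=r.get_obs();e=o["eef_pos"];print((proj(c,(*e[:2],.006))-[240,150])*4)
M=R.from_rotvec(o["tcp_rot"]).as_matrix()
q=[ray(c,(240+u/4,150+v/4),0.0) for u,v in((168,75),(428,12))]
w=[ray(c,(240+u/4,150+v/4),.018) for u,v in((168,75),(428,12),(480,258))]
print("edge",np.linalg.norm(q[0]-q[1]),[np.linalg.norm(w[0]-w[1]),np.linalg.norm(w[1]-w[2])])
ct=ray(c,(240+333/4,150+170/4),.006);print(ct,(M.T@(ct-e)*1000).round(1))
E
```

```text
[306.70041888 168.49504036]
edge 0.07148742869204604 [np.float64(0.06715852920783599), np.float64(0.06634409314369853)]
[0.402063  0.2949778 0.006    ] [  6.9   0.4 112.3]
```

The cup floor centre is about 6–7 mm to the right of the foot. I'll shift 5 mm in tool x and lower.

```bash
python3 -m inch '[[0.005,0,0,0,0,0,1],[0,0,0.02,0,0,0,1],[0,0,0.02,0,0,0,1],[0,0,0.015,0,0,0,1],[0,0,0.007,0,0,0,1],[0,0,0,0,0,0,1],[0,0,0,0,0,0,1]]'
python3 -m inch '[[0,0,0.001,0,0,0,1],[0,0,0.001,0,0,0,1],[0,0,0.001,0,0,0,1],[0,0,0.001,0,0,0,1],[0,0,0,0,0,0,1]]'
```

```text
time: 24.3
eef_pos: [0.4001, 0.2938, 0.056]
tcp_rot: [-2.769, -1.483, -0.002]
force: [-0.3, -0.1, -2.1]
opening: 0.0218
time: 24.8
eef_pos: [0.3996, 0.2934, 0.0515]
tcp_rot: [-2.77, -1.483, -0.0]
force: [0.1, -0.9, -2.7]
opening: 0.022
```

```bash
python3 -m inch '[[0,0,0.0006,0,0,0,1],[0,0,0.0004,0,0,0,1],[0,0,0,0,0,0,1]]'
python3 -m inch '[[0,0,0,0,0,0,0.7],[0,0,0,0,0,0,0.6],[0,0,0,0,0,0,0.5],[0,0,0,0,0,0,0.4],[0,0,0,0,0,0,0.4],[0,0,0,0,0,0,0.4],[0,0,0,0,0,0,0.4],[0,0,0,0,0,0,0.4]]'
python3 -m inch '[[0,0,-0.02,0,0,0,0.4],[0,0,-0.03,0,0,0,0.4],[0,0,-0.04,0,0,0,0.4],[0,0,-0.04,0,0,0,0.4],[0,0,-0.03,0,0,0,0.4],[0,0,0,0,0,0,0.4],[0,0,0,0,0,0,0.4]]'
python3 - <<'E'
from h import *
c=cam("wrist");p,d=r.snapshot("wrist");cv2.imwrite("pics/w10.png",p[60:320,180:520])
pt,d=r.snapshot("top");cv2.imwrite("pics/t10.png",pt)
for o in objs(pt,cam("top"),lo=150):
  if .5<o[2]<.8:print(*o)
to(.40,.29,.2)
E
```

```text
time: 25.1
eef_pos: [0.3997, 0.2933, 0.0514]
tcp_rot: [-2.77, -1.482, -0.001]
force: [-1.5, -1.4, 9.1]
opening: 0.022
time: 25.9
eef_pos: [0.3996, 0.2933, 0.0504]
tcp_rot: [-2.77, -1.483, 0.0]
force: [1.1, -0.3, 0.5]
opening: 0.0562
time: 26.6
eef_pos: [0.3996, 0.2934, 0.2107]
tcp_rot: [-2.769, -1.483, -0.001]
force: [0.7, -0.2, -1.1]
opening: 0.0564
[202. 198.] 233.0 0.5632 0.306 63 31 1.7 [ 17. 125. 107.]
[244. 196.] 251.5 0.5705 0.1888 67 35 16.9 [ 10. 156. 144.]
[289. 186.] 240.0 0.5998 0.0607 64 33 -25.8 [ 15. 145. 120.]
[271. 152.] 230.5 0.6995 0.1151 62 32 0.8 [ 19. 108. 150.]
t=26.7 shift mm [-1.6  2.5  9.3] heading 56.3 tilt 0.14 q7 0.37 F [-0.5 -0.2 -0.8] op 56.1
```

View pics/w10.png

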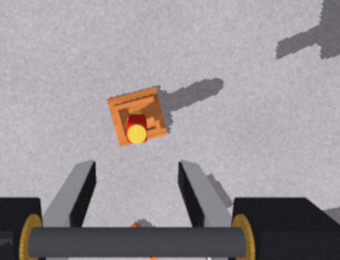

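The punch is upright and released in its cup, and the blanks are undisturbed. Next the mid-brown blank.

```bash
python3 -c "
from h import *
to(.602,.0627,.06,64.2)"
```

```text
t=26.7 shift mm [-78.4 296.8 149.3] heading 56.3 tilt 0.14 q7 0.37 F [-0.5 -0.2 -0.8] op 56.1 turn about tool z -0.137 rad
```

```bash
python3 -m inch '[[-0.0098,0.0371,0,0,0,0,0.4],[-0.0098,0.0371,0,0,0,0,0.4],[-0.0098,0.0371,0,0,0,0,0.4],[-0.0098,0.0371,0,0,0,0,0.4],[-0.0098,0.0371,0,0,0,0,0.4],[-0.0098,0.0371,0,0,0,0,0.4],[-0.0098,0.0371,0,0,0,0,0.4],[-0.0098,0.0371,0,0,0,0,0.4],[0,0,0,0,0,-0.137,0.4],[0,0,0.04,0,0,0,0.4],[0,0,0.03,0,0,0,0.4],[0,0,0,0,0,0,0.4]]'
python3 -m inch '[[0,0,0,0,0,0,0.4],[0,0,0,0,0,0,0.4],[0,0,0,0,0,0,0.4]]'
python3 - <<'E'
from h import *
c=cam("wrist");p,d=r.snapshot("wrist");cv2.imwrite("pics/w11.png",p)
to(.602,.0627,.005,64.2)
print(proj(c,(.602,.0627,.0144)),seal(c,p,(.602,.0627),z=.0144))
for o in objs(p,c,lo=500,hi=6000):print(*o)
E
```

```text
time: 27.9
eef_pos: [0.5986, 0.0629, 0.1348]
tcp_rot: [-2.658, -1.666, 0.017]
force: [-0.1, 0.6, 0.6]
opening: 0.0564
time: 28.2
eef_pos: [0.6042, 0.0637, 0.1419]
tcp_rot: [2.661, 1.668, 0.004]
force: [-0.2, 0.5, 0.0]
opening: 0.0563
t=28.2 shift mm [ -1.9  -1.7 136.9] heading 64.2 tilt 0.14 q7 1.05 F [-0.3 -0.1  0.3] op 56.2 turn about tool z -0.000 rad
[315.12819188 187.39610917] ((np.int64(315), np.int64(187)), [(array([315.7, 187.4]), [311, 182, 11, 11, 94], array([0.6023, 0.0633, 0.0144]))])
[383. 354.] 3962.0 0.8252 0.0407 436 63 64.0 [ 19. 158. 120.]
[425. 303.] 685.5 0.7988 0.1209 88 27 -16.5 [ 19. 158. 122.]
[208. 303.] 676.5 0.6792 -0.1246 88 26 -35.2 [ 19. 159. 123.]
[120. 252.] 3174.5 0.5731 -0.1832 108 62 -89.9 [ 51. 129. 157.]
[395. 235.] 779.5 0.6973 0.1242 72 28 12.7 [ 20.  99. 228.]
[316. 186.] 1515.0 0.6017 0.064 65 32 -26.6 [ 18. 151. 205.]
[412. 110.] 2032.0 0.5724 0.1905 65 35 16.4 [ 16. 153. 231.]
[517.  50.] 2598.0 0.5644 0.306 64 39 2.8 [ 19. 132. 179.]
```

View pics/w11.png

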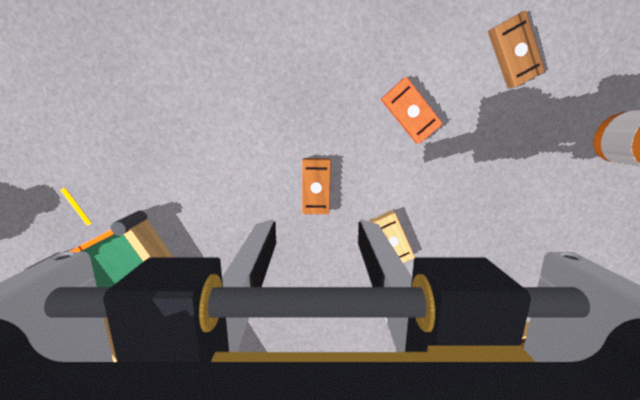

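```bash
python3 -m inch '[[-0.0015,-0.0117,0,0,0,0,0.4],[0,0,0.03,0,0,0,0.4],[0,0,0.03,0,0,0,0.4],[0,0,0.03,0,0,0,0.4],[0,0,0.02,0,0,0,0.4],[0,0,0.015,0,0,0,0.4],[0,0,0.009,0,0,0,0.4],[0,0,0,0,0,0,0.4],[0,0,0,0,0,0,0.4],[0,0,0,0,0,0,0.4]]'
python3 -m inch '[[0,0,0,0,0,0,0.5],[0,0,0,0,0,0,0.6],[0,0,0,0,0,0,0.7],[0,0,0,0,0,0,1],[0,0,0,0,0,0,1],[0,0,0,0,0,0,1],[0,0,0,0,0,0,1]]' 15
python3 -c "
from h import *
to(.50,.06,.006,90)"
```

```text
time: 29.25
eef_pos: [0.5928, 0.0673, 0.0075]
tcp_rot: [2.661, 1.668, 0.003]
force: [-0.1, 0.0, 0.1]
opening: 0.057
time: 29.95
eef_pos: [0.5921, 0.0673, 0.0067]
tcp_rot: [2.662, 1.669, 0.001]
force: [-1.1, 0.7, 3.8]
opening: 0.0316
t=29.9 shift mm [-46.7 -79.7   0.7] heading 64.2 tilt 0.02 q7 1.05 F [-1.1  0.7  3.8] op 31.6 turn about tool z -0.451 rad
```

```bash
python3 -m inch '[[-0.0155,-0.0266,0,0,0,0,1],[-0.0155,-0.0266,0,0,0,0,1],[-0.0157,-0.0265,0,0,0,0,1],[0,0,0,0,0,-0.113,1],[0,0,0,0,0,-0.113,1],[0,0,0,0,0,-0.113,1],[0,0,0,0,0,-0.112,1],[-0.03,-0.01,0,0,0,0,1],[-0.03,-0.01,0,0,0,0,1],[-0.03,-0.01,0,0,0,0,1],[-0.03,-0.01,0,0,0,0,1]]'
python3 -m inch '[[-0.03,0,0,0,0,0,1],[-0.03,0,0,0,0,0,1],[-0.03,0,0,0,0,0,1],[-0.03,0,0,0,0,0,1],[-0.025,0,0,0,0,0,1],[0,0,0,0,0,0,1],[0,0,0,0,0,0,1],[0,0,0,0,0,0,1]]'
python3 - <<'E'
from h import *
c=cam("wrist");p,d=r.snapshot("wrist");cv2.imwrite("pics/w12.png",p)
to(.47,-.205,.006,90)
print("pred gate",proj(c,(.545,-.205,.03)))
h=hsv(p);m=((h[...,0]<14)&(h[...,1]>180)&(h[...,2]>110)).astype(np.uint8)
n,l,st,ce=cv2.connectedComponentsWithStats(m)
for i in range(1,n):
  if st[i,4]>60:print(st[i],ce[i],ray(c,ce[i],.03))
E
```

```text
time: 31.05
eef_pos: [0.4602, -0.0607, 0.0066]
tcp_rot: [2.22, 2.222, 0.002]
force: [0.9, -0.6, 1.6]
opening: 0.0315
time: 31.85
eef_pos: [0.46, -0.204, 0.0065]
tcp_rot: [-2.22, -2.223, -0.0]
force: [-0.7, -2.3, 2.1]
opening: 0.0319
t=31.9 shift mm [-1.2 10.   0.5] heading 90.1 tilt 0.02 q7 1.68 F [-0.4 -1.3  2.2] op 31.5 turn about tool z 0.002 rad
pred gate [315.99922013 361.23879095]
[271 331  41  21 805] [292.12795031 341.34534161] [ 0.52876243 -0.22093899  0.03      ]
[316 331  47  21 932] [338.4667382  341.13197425] [ 0.52859764 -0.18999604  0.03      ]
```

View pics/w12.png

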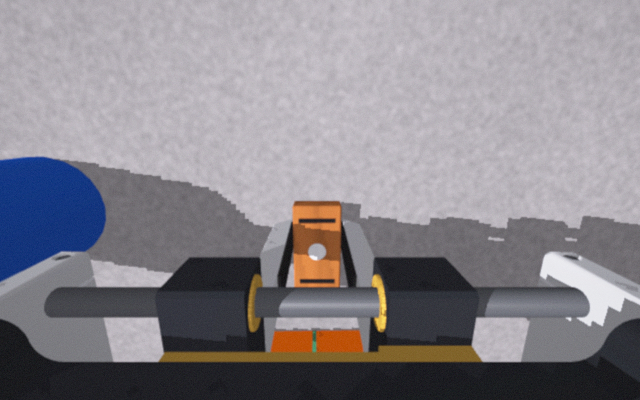

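The blank is held square in front of the gate. The leaf split at (314,341) lines up with the blank at column 317. Slide it in.

```bash
python3 -m inch '[[-0.0015,0.02,0,0,0,0,1],[0,0.02,0,0,0,0,1],[0,0.02,0,0,0,0,1],[0,0.02,0,0,0,0,1],[0,0.02,0,0,0,0,1],[0,0.025,0,0,0,0,1],[0,0.025,0,0,0,0,1]]' 25
python3 -m inch '[[0,0.025,0,0,0,0,1],[0,0.025,0,0,0,0,1],[0,0.025,0,0,0,0,1],[0,0.025,0,0,0,0,1],[0,0.025,0,0,0,0,1],[0,0.025,0,0,0,0,1],[0,0.02,0,0,0,0,1],[0,0.01,0,0,0,0,1],[0,0,0,0,0,0,1],[0,0,0,0,0,0,1]]'
python3 -c "
from h import *
to(.793,-.205,.006,90);print(r.get_obs()['qpos'].round(2))"
```

```text
time: 32.6
eef_pos: [0.6067, -0.2046, 0.0065]
tcp_rot: [-2.215, -2.219, 0.008]
force: [-2.0, -0.9, 3.6]
opening: 0.0317
time: 33.6
eef_pos: [0.7912, -0.2033, 0.0065]
tcp_rot: [-2.218, -2.225, -0.004]
force: [1.5, 0.9, 3.1]
opening: 0.0317
t=33.6 shift mm [-1.7  1.7  0.5] heading 90.2 tilt 0.14 q7 1.68 F [1.5 0.9 3.1] op 31.7 turn about tool z 0.003 rad
[ 0.29  1.1  -0.18  1.06  0.18  1.    1.68]
```

```bash
python3 -m inch '[[0,0.01,0,0,0,0,1],[0,0.008,0,0,0,0,1],[0,0,0,0,0,0,1],[0,0,0,0,0,0,0.6],[0,0,0,0,0,0,0.45],[0,0,0,0,0,0,0.45],[0,0,0,0,0,0,0.45],[0,0,0,0,0,0,0.45]]'
python3 -m inch '[[0,0,-0.01,0,0,0,0.45],[0,0,-0.02,0,0,0,0.45],[0,0,-0.03,0,0,0,0.45],[0,0,-0.04,0,0,0,0.45],[0,0,-0.04,0,0,0,0.45],[0,0,0,0,0,0,0.45],[0,0,0,0,0,0,0.45]]'
python3 - <<'E'
from h import *
c=cam("wrist");p,d=r.snapshot("wrist");cv2.imwrite("pics/w13.png",p)
pt,d=r.snapshot("top");cv2.imwrite("pics/t13.png",pt)
for o in objs(p,c,lo=500,hi=4000):print(*o)
print()
for o in objs(pt,cam("top"),lo=150):
  if .5<o[2]<.8:print(*o)
to(.7018,.1185,.12,90.8)
E
```

```text
time: 34.4
eef_pos: [0.8076, -0.2065, 0.0062]
tcp_rot: [-2.221, -2.221, 0.0]
force: [0.8, 0.4, 0.6]
opening: 0.0523
time: 35.1
eef_pos: [0.8092, -0.2068, 0.1503]
tcp_rot: [2.219, 2.218, 0.004]
force: [-0.9, 0.6, -1.3]
opening: 0.052
[417. 302.] 644.0 0.9653 -0.0776 90 28 9.2 [ 21. 158. 186.]
[217. 303.] 620.5 0.9655 -0.3368 90 25 -9.1 [ 19. 162. 114.]
[577. 256.] 2876.5 0.9072 0.1133 169 58 83.0 [ 16. 126. 147.]
[616.  88.] 2437.5 0.7018 0.1111 64 44 -0.1 [ 23. 102. 226.]

[202. 198.] 232.0 0.563 0.306 63 31 1.9 [ 16. 125. 112.]
[244. 196.] 251.5 0.5704 0.1887 67 35 16.1 [ 10. 155. 151.]
[271. 152.] 230.5 0.6995 0.1151 62 32 0.8 [ 19. 107. 157.]
t=35.2 shift mm [ 324.9 -105.3   26.4] heading 90.0 tilt 0.08 q7 1.70 F [-0.4  0.6 -1. ] op 51.7 turn about tool z -0.014 rad
```

```bash
python3 -m inch '[[0.032,-0.0105,0,0,0,0,0.4],[0.032,-0.0105,0,0,0,0,0.4],[0.032,-0.0105,0,0,0,0,0.4],[0.032,-0.0105,0,0,0,0,0.4],[0.032,-0.0105,0,0,0,0,0.4],[0.032,-0.0105,0,0,0,0,0.4],[0.032,-0.0105,0,0,0,0,0.4],[0.032,-0.0105,0,0,0,0,0.4],[0.032,-0.0105,0,0,0,0,0.4],[0.037,-0.0105,0,0,0,0,0.4],[0,0,0,0,0,0,0.4],[0,0,0,0,0,0,0.4]]'
python3 -m inch '[[0,0,0,0,0,0,0.4],[0,0,0,0,0,0,0.4]]'
python3 - <<'E'
from h import *
c=cam("wrist");p,d=r.snapshot("wrist");cv2.imwrite("pics/w14.png",p)
for o in objs(p,c,lo=500,hi=4000):print(*o)
print(seal(c,p,(.7018,.1185),z=.0144));to(.692,.118,.006,91)
p=cv2.imread("pics/w13.png");h=hsv(p)
# brown blank & leaves in tray picture, pose then
M=R.from_rotvec([2.219,2.218,.004]).as_matrix();m=r.camera_model("wrist");T=np.array(m["T_tool_cam"]);c=(np.array(m["intrinsics"]),M@T[:3,:3],M@T[:3,3]+[.8092,-.2068,.1503])
for n,q in(("or",(h[...,0]<14)&(h[...,1]>180)&(h[...,2]>110)),("br",(h[...,0]<24)&(h[...,1]>90)&(h[...,2]>60)),):
  k,l,st,ce=cv2.connectedComponentsWithStats(q.astype(np.uint8))
  for i in range(1,k):
    if st[i,4]>80:print(n,st[i],ce[i].round(),ray(c,ce[i],.0144).round(3),ray(c,ce[i],.03).round(3))
E
```

```text
time: 36.4
eef_pos: [0.7017, 0.1194, 0.1453]
tcp_rot: [-2.217, -2.224, 0.003]
force: [0.3, -0.8, -0.9]
opening: 0.0562
time: 36.6
eef_pos: [0.7031, 0.1159, 0.1459]
tcp_rot: [2.224, 2.218, -0.002]
force: [0.0, 0.4, 0.2]
opening: 0.0564
[208. 303.] 676.5 0.8546 -0.0236 88 27 -9.7 [ 19. 160. 118.]
[425. 303.] 690.5 0.8548 0.2535 89 29 9.2 [ 21. 158. 195.]
[582. 189.] 1458.5 0.7069 0.418 63 54 -14.6 [ 13. 198. 185.]
[319. 185.] 1451.5 0.7006 0.1171 65 31 0.6 [ 26.  93. 234.]
[390.  64.] 2212.0 0.5733 0.1906 65 35 16.2 [ 16. 155. 226.]
[504.  55.] 2469.0 0.5652 0.3065 64 38 2.9 [ 20. 132. 172.]
((np.int64(319), np.int64(187)), [(array([304. , 183.5]), [304, 172, 1, 24, 24], array([0.6974, 0.1008, 0.0144])), (array([318.5, 186.9]), [313, 182, 12, 11, 102], array([0.7014, 0.1173, 0.0144]))])
t=36.6 shift mm [  1.9 -11.1 140. ] heading 89.9 tilt 0.07 q7 1.25 F [ 0.3 -0.4 -0.8] op 56.0 turn about tool z -0.020 rad
br [ 249    0   28  222 2982] [263. 107.] [ 0.72  -0.265  0.014] [ 0.721 -0.262  0.03 ]
br [ 367    0   24  231 3420] [378. 108.] [ 0.722 -0.141  0.014] [ 0.723 -0.145  0.03 ]
br [ 590   56   50   64 2258] [616.  88.] [0.702 0.11  0.014] [0.704 0.094 0.03 ]
br [123  60  31  32 588] [139.  73.] [ 0.687 -0.393  0.014] [ 0.689 -0.384  0.03 ]
br [ 305  167   28   54 1373] [319. 193.] [ 0.816 -0.205  0.014] [ 0.812 -0.205  0.03 ]
br [ 505  235  135   46 2956] [565. 256.] [0.897 0.1   0.014] [0.889 0.085 0.03 ]
br [ 275  236   83   19 1333] [316. 245.] [ 0.882 -0.208  0.014] [ 0.875 -0.208  0.03 ]
br [208 274  22  58 666] [216. 303.] [ 0.964 -0.338  0.014] [ 0.953 -0.332  0.03 ]
br [404 274  23  58 672] [417. 303.] [ 0.964 -0.077  0.014] [ 0.953 -0.084  0.03 ]
br [108 336  19  27 358] [117. 349.] [ 1.037 -0.481  0.014] [ 1.022 -0.468  0.03 ]
br [ 201  336  325   26 6205] [362. 351.] [ 1.04  -0.146  0.014] [ 1.025 -0.149  0.03 ]
```

```bash
python3 -m inch '[[0.0011,-0.0112,0.02,0,0,0,0.4],[0,0,0.03,0,0,0,0.4],[0,0,0.03,0,0,0,0.4],[0,0,0.03,0,0,0,0.4],[0,0,0.02,0,0,0,0.4],[0,0,0.009,0,0,0,0.4],[0,0,0,0,0,0,0.4],[0,0,0,0,0,0,0.4],[0,0,0,0,0,0,0.4]]'
python3 -m inch '[[0,0,0,0,0,0,0.5],[0,0,0,0,0,0,0.6],[0,0,0,0,0,0,0.7],[0,0,0,0,0,0,1],[0,0,0,0,0,0,1],[0,0,0,0,0,0,1],[0,0,0,0,0,0,1]]' 25
python3 -c "
from h import *
to(.46,-.2045,.006,90)"
```

```text
time: 37.55
eef_pos: [0.6929, 0.1196, 0.009]
tcp_rot: [2.221, 2.22, 0.003]
force: [1.3, 0.5, 1.3]
opening: 0.056
time: 38.25
eef_pos: [0.6918, 0.1195, 0.0078]
tcp_rot: [2.221, 2.221, 0.0]
force: [-0.4, -0.7, 3.9]
opening: 0.0315
t=38.2 shift mm [-324.  -231.8    1.8] heading 90.0 tilt 0.02 q7 1.22 F [-0.4 -0.7  3.9] op 31.5 turn about tool z 0.000 rad
```

```bash
python3 -m inch '[[-0.02,-0.035,0,0,0,0,1],[-0.02,-0.035,0,0,0,0,1],[-0.02,-0.035,0,0,0,0,1],[-0.02,-0.035,0,0,0,0,1],[-0.02,-0.035,0,0,0,0,1],[-0.032,-0.008,0,0,0,0,1],[-0.032,-0.008,0,0,0,0,1],[-0.032,-0.008,0,0,0,0,1],[-0.032,-0.008,0,0,0,0,1],[-0.032,-0.008,0,0,0,0,1],[-0.032,-0.008,0,0,0,0,1],[-0.032,-0.008,0,0,0,0,1]]'
python3 -m inch '[[0,0,0,0,0,0,1],[0,0,0,0,0,0,1],[0,0,0,0,0,0,1]]'
python3 - <<'E'
from h import *
to(.46,-.2045,.0065,90)
c=cam("wrist");p,d=r.snapshot("wrist");cv2.imwrite("pics/w15.png",p);e=r.get_obs()["eef_pos"]
print(seal(c,p,e[:2]+[.01,0],z=.0144))
h=hsv(p);m=((h[...,0]<14)&(h[...,1]>180)&(h[...,2]>110)).astype(np.uint8)
n,l,st,ce=cv2.connectedComponentsWithStats(m)
for i in range(1,n):
  if st[i,4]>60:print(st[i],ray(c,(st[i][0],341),.03),ray(c,(st[i][0]+st[i][2],341),.03))
E
```

```text
time: 39.45
eef_pos: [0.4614, -0.2048, 0.0077]
tcp_rot: [2.22, 2.222, 0.003]
force: [0.4, 1.9, 1.9]
opening: 0.0315
time: 39.75
eef_pos: [0.4611, -0.2045, 0.0077]
tcp_rot: [2.221, 2.221, 0.0]
force: [-0.6, -2.7, 4.8]
opening: 0.0313
t=39.8 shift mm [ 0.  -1.1  1.2] heading 90.0 tilt 0.04 q7 1.58 F [-0.6 -2.7  4.8] op 31.3 turn about tool z 0.000 rad
((np.int64(318), np.int64(249)), [(array([293. , 270.5]), [293, 263, 1, 16, 16], array([ 0.4869, -0.2214,  0.0144]))])
[272 329  41  23 908] [ 0.53069195 -0.23520449  0.03      ] [ 0.53070778 -0.20762046  0.03      ]
[ 317  328   46   24 1005] [ 0.53070932 -0.20492941  0.03      ] [ 0.53072708 -0.17398337  0.03      ]
```

```bash
python3 -m inch '[[-0.0015,0.02,0,0,0,0,1],[0,0.02,0,0,0,0,1],[0,0.02,0,0,0,0,1],[0,0.02,0,0,0,0,1],[0,0.02,0,0,0,0,1],[0,0.025,0,0,0,0,1],[0,0.025,0,0,0,0,1],[0,0.025,0,0,0,0,1],[0,0.025,0,0,0,0,1],[0,0.025,0,0,0,0,1],[0,0.025,0,0,0,0,1],[0,0.02,0,0,0,0,1]]'
python3 -m inch '[[0,0.01,0,0,0,0,1],[0,0.008,0,0,0,0,1],[0,0,0,0,0,0,1],[0,0,0,0,0,0,1],[0,0,0,0,0,0,0.6],[0,0,0,0,0,0,0.45],[0,0,0,0,0,0,0.45],[0,0,0,0,0,0,0.45],[0,0,0,0,0,0,0.45]]'
python3 -m inch '[[0,0,-0.01,0,0,0,0.45],[0,0,-0.02,0,0,0,0.45],[0,0,-0.03,0,0,0,0.45],[0,0,-0.04,0,0,0,0.45],[0,0,-0.04,0,0,0,0.45],[0,0,0,0,0,0,0.45],[0,0,0,0,0,0,0.45]]'
python3 - <<'E'
from h import *
c=cam("wrist");p,d=r.snapshot("wrist");cv2.imwrite("pics/w16.png",p)
pt,d=r.snapshot("top");cv2.imwrite("pics/t16.png",pt)
h=hsv(p);q=(h[...,0]<30)&(h[...,1]>75)&(h[...,2]>60);k,l,st,ce=cv2.connectedComponentsWithStats(q.astype(np.uint8))
for i in range(1,k):
    if st[i,4]>200:print(st[i],ce[i].round(),ray(c,ce[i],.0144).round(3))
print(seal(c,p,(.759,-.205),z=.0144,win=60))
for o in objs(pt,cam("top"),lo=150):
  if .5<o[2]<.9 and o[3]<.38:print(*o)
to(.5735,.1915,.15,106.3)
E
```

```text
time: 41.0
eef_pos: [0.731, -0.2032, 0.0076]
tcp_rot: [-2.216, -2.223, 0.001]
force: [-3.8, 0.2, 7.5]
opening: 0.0318
time: 41.9
eef_pos: [0.7485, -0.2058, 0.0071]
tcp_rot: [-2.221, -2.221, 0.0]
force: [0.2, 0.2, -0.4]
opening: 0.0519
time: 42.6
eef_pos: [0.7499, -0.2062, 0.1509]
tcp_rot: [2.219, 2.219, 0.004]
force: [-0.1, -0.7, 0.1]
opening: 0.0513
[    0     0   167   211 17522] [ 66. 105.] [ 0.659 -0.477  0.014]
[ 247    0   29  223 3181] [262. 106.] [ 0.661 -0.266  0.014]
[ 366    0   23  229 3510] [376. 108.] [ 0.663 -0.142  0.014]
[ 305  166   29  102 2576] [319. 216.] [ 0.785 -0.205  0.014]
[ 266  253  103   35 1091] [311. 280.] [ 0.872 -0.215  0.014]
[208 274  22  58 679] [216. 303.] [ 0.906 -0.338  0.014]
[404 274  23  58 704] [417. 303.] [ 0.905 -0.076  0.014]
[505 277  33  11 288] [521. 282.] [0.875 0.054 0.014]
[ 201  345  324   17 3851] [379. 355.] [ 0.988 -0.121  0.014]
((np.int64(318), np.int64(194)), [(array([319.5, 194.4]), [314, 189, 12, 11, 92], array([ 0.759 , -0.2036,  0.0144])), (array([317.7, 244.8]), [313, 240, 10, 10, 75], array([ 0.8231, -0.2057,  0.0144]))])
[202. 198.] 232.0 0.563 0.306 63 31 1.9 [ 16. 125. 113.]
[244. 196.] 250.5 0.5705 0.1887 67 35 16.4 [ 10. 155. 152.]
t=42.7 shift mm [ 397.4 -174.4   -2.5] heading 90.0 tilt 0.07 q7 1.65 F [-0.3  0.4  0.6] op 51.6 turn about tool z -0.284 rad
```

Two blanks are in, at (.759,-.204) and (.823,-.206). Reddish next.

```bash
python3 -m inch '[[0.0397,-0.0174,0,0,0,0,0.4],[0.0397,-0.0174,0,0,0,0,0.4],[0.0397,-0.0174,0,0,0,0,0.4],[0.0397,-0.0174,0,0,0,0,0.4],[0.0397,-0.0174,0,0,0,0,0.4],[0.0397,-0.0174,0,0,0,0,0.4],[0.0397,-0.0174,0,0,0,0,0.4],[0.0397,-0.0174,0,0,0,0,0.4],[0.0397,-0.0174,0,0,0,0,0.4],[0.0397,-0.0174,0,0,0,0,0.4],[0,0,0,0,0,-0.142,0.4],[0,0,0,0,0,-0.142,0.4]]'
python3 -m inch '[[0,0,0,0,0,0,0.4],[0,0,0,0,0,0,0.4],[0,0,0,0,0,0,0.4],[0,0,0,0,0,0,0.4]]'
python3 - <<'E'
from h import *
c=cam("wrist");p,d=r.snapshot("wrist");cv2.imwrite("pics/w17.png",p)
for o in objs(p,c,lo=500,hi=4000):
  if o[2]<.72:print(*o)
s=seal(c,p,(.5735,.1915),z=.0144);print(s);q=s[1][0][2]
a=np.radians(16.3);to(q[0]-.01*np.cos(a),q[1]-.01*np.sin(a),.0065,106.3)
E
```

```text
time: 43.9
eef_pos: [0.5726, 0.1933, 0.1464]
tcp_rot: [-1.87, -2.522, 0.003]
force: [-0.3, -0.4, 0.7]
opening: 0.0563
time: 44.3
eef_pos: [0.5746, 0.1906, 0.1472]
tcp_rot: [-1.887, -2.512, 0.001]
force: [0.3, 0.3, -0.3]
opening: 0.0562
[425. 302.] 701.0 0.6827 0.3654 90 27 25.4 [ 20. 160. 195.]
[416. 205.] 1519.5 0.5635 0.3076 64 36 2.7 [ 18. 132. 170.]
[319. 185.] 1495.0 0.5718 0.1919 65 32 15.5 [ 15. 156. 223.]
((np.int64(318), np.int64(187)), [(array([318.7, 186.7]), [314, 182, 11, 10, 89], array([0.5723, 0.1918, 0.0144]))])
t=44.4 shift mm [  1.6 -11.9 140.8] heading 106.2 tilt 0.02 q7 1.24 F [-0.3  0.2 -1.3] op 56.6 turn about tool z -0.002 rad
```

```bash
python3 -m inch '[[0.0012,-0.0118,0.02,0,0,0,0.4],[0,0,0.03,0,0,0,0.4],[0,0,0.03,0,0,0,0.4],[0,0,0.03,0,0,0,0.4],[0,0,0.02,0,0,0,0.4],[0,0,0.0105,0,0,0,0.4],[0,0,0,0,0,0,0.4],[0,0,0,0,0,0,0.4],[0,0,0,0,0,0,0.4]]'
python3 -m inch '[[0,0,0,0,0,0,0.5],[0,0,0,0,0,0,0.6],[0,0,0,0,0,0,0.7],[0,0,0,0,0,0,1],[0,0,0,0,0,0,1],[0,0,0,0,0,0,1],[0,0,0,0,0,0,1]]' 25
python3 -m inch '[[0,0,0,0,0,0.142,1],[0,0,0,0,0,0.142,1],[0,0,0,0,0,0,1],[0,0,0,0,0,0,1]]'
python3 -c "
from h import *
to(.46,-.206,.006,90)"
```

```text
time: 45.25
eef_pos: [0.5639, 0.1893, 0.0082]
tcp_rot: [1.884, 2.512, 0.003]
force: [0.1, 0.5, -0.1]
opening: 0.0561
time: 45.95
eef_pos: [0.5631, 0.189, 0.0073]
tcp_rot: [1.884, 2.513, 0.001]
force: [-0.7, -0.8, 4.5]
opening: 0.0318
time: 46.35
eef_pos: [0.5635, 0.1893, 0.0073]
tcp_rot: [2.217, 2.225, 0.002]
force: [-0.7, 1.5, 5.6]
opening: 0.0312
t=46.4 shift mm [-394.9 -104.9    1. ] heading 90.2 tilt 0.07 q7 0.96 F [-0.7  1.5  5.6] op 31.2 turn about tool z 0.004 rad
```

```bash
python3 -m inch '[[-0.033,-0.02,0,0,0,0.004,1],[-0.033,-0.02,0,0,0,0,1],[-0.033,-0.02,0,0,0,0,1],[-0.033,-0.02,0,0,0,0,1],[-0.033,-0.02,0,0,0,0,1],[-0.033,-0.005,0,0,0,0,1],[-0.033,0,0,0,0,0,1],[-0.033,0,0,0,0,0,1],[-0.033,0,0,0,0,0,1],[-0.033,0,0,0,0,0,1],[-0.033,0,0,0,0,0,1],[-0.032,0,0,0,0,0,1]]'
python3 -m inch '[[0,0,0,0,0,0,1],[0,0,0,0,0,0,1],[0,0,0,0,0,0,1]]'
python3 - <<'E'
from h import *
to(.46,-.206,.0065,90)
pt,d=r.snapshot("top")
for o in objs(pt,cam("top"),lo=150):
  if .45<o[2]<.9 and o[3]<.38:print(*o)
E
```

```text
time: 47.55
eef_pos: [0.4571, -0.2057, 0.0072]
tcp_rot: [-2.221, -2.222, -0.003]
force: [0.3, 3.5, 4.1]
opening: 0.0317
time: 47.85
eef_pos: [0.4567, -0.2078, 0.0073]
tcp_rot: [2.223, 2.217, -0.001]
force: [-0.7, -2.2, 5.9]
opening: 0.0317
t=47.9 shift mm [1.8 3.3 0.8] heading 89.8 tilt 0.10 q7 1.44 F [-0.7 -2.2  5.9] op 31.7 turn about tool z -0.003 rad
[202. 198.] 232.0 0.563 0.306 63 31 1.9 [ 16. 124.  89.]
```

```bash
python3 -m inch '[[0.001,0.02,0,0,0,0,1],[0,0.02,0,0,0,0,1],[0,0.02,0,0,0,0,1],[0,0.02,0,0,0,0,1],[0,0.02,0,0,0,0,1],[0,0.025,0,0,0,0,1],[0,0.025,0,0,0,0,1],[0,0.025,0,0,0,0,1],[0,0.025,0,0,0,0,1],[0,0.02,0,0,0,0,1],[0,0.01,0,0,0,0,1],[0,0.003,0,0,0,0,1]]'
python3 -m inch '[[0,0,0,0,0,0,1],[0,0,0,0,0,0,1],[0,0,0,0,0,0,0.6],[0,0,0,0,0,0,0.45],[0,0,0,0,0,0,0.45],[0,0,0,0,0,0,0.45],[0,0,0,0,0,0,0.45]]'
python3 -m inch '[[0,0,-0.01,0,0,0,0.45],[0,0,-0.02,0,0,0,0.45],[0,0,-0.03,0,0,0,0.45],[0,0,-0.04,0,0,0,0.45],[0,0,-0.04,0,0,0,0.45],[0,0,0,0,0,0,0.45],[0,0,0,0,0,0,0.45]]'
cat > tray.py <<'E'
from h import *
c=cam("wrist");p,d=r.snapshot("wrist");cv2.imwrite("pics/tray.png",p)
for x in(.633,.70,.765,.83):
  s=seal(c,p,(x,-.205),z=.0144,win=20)[1];print(x,[(i[1],i[2]) for i in s])
h=hsv(p);m=((h[...,0]<14)&(h[...,1]>180)&(h[...,2]>110)).astype(np.uint8)
n,l,st,ce=cv2.connectedComponentsWithStats(m)
for i in range(1,n):
  if st[i,4]>60:print("orange",st[i],ray(c,ce[i],.03).round(3))
pt,d=r.snapshot("top");cv2.imwrite("pics/tray_top.png",pt)
for o in objs(pt,cam("top"),lo=150):
  if .45<o[2]<.9 and o[3]<.38:print(*o)
E
python3 tray.py; python3 -c "
from h import *
to(.5648,.3090,.145,92.2)"
```

```text
time: 49.1
eef_pos: [0.6879, -0.2059, 0.0071]
tcp_rot: [-2.221, -2.218, 0.006]
force: [-8.5, 1.2, 13.9]
opening: 0.0316
time: 49.8
eef_pos: [0.6895, -0.2057, 0.0067]
tcp_rot: [-2.225, -2.217, 0.0]
force: [-0.1, 0.5, 0.2]
opening: 0.0515
time: 50.5
eef_pos: [0.6904, -0.2058, 0.1489]
tcp_rot: [2.224, 2.215, 0.002]
force: [-0.2, 0.3, -0.7]
opening: 0.0518
0.633 []
0.7 [([312, 189, 10, 10, 83], array([ 0.6976, -0.2064,  0.0144]))]
0.765 [([314, 240, 11, 10, 85], array([ 0.7616, -0.2037,  0.0144]))]
0.83 []
orange [263  45  52  11 363] [ 0.551 -0.235  0.03 ]
orange [319  47  51   8 313] [ 0.55 -0.18  0.03]
[202. 198.] 232.0 0.563 0.306 63 31 1.9 [ 17. 125. 113.]
t=50.6 shift mm [ 514.2 -125.7    1.4] heading 89.8 tilt 0.11 q7 1.56 F [-0.4 -0.5 -0.1] op 51.7 turn about tool z -0.042 rad
```

Leaves shut again, third blank in. Dark blank last.

```bash
python3 -m inch '[[0.043,-0.0105,0,0,0,0,0.4],[0.043,-0.0105,0,0,0,0,0.4],[0.043,-0.0105,0,0,0,0,0.4],[0.043,-0.0105,0,0,0,0,0.4],[0.043,-0.0105,0,0,0,0,0.4],[0.043,-0.0105,0,0,0,0,0.4],[0.043,-0.0105,0,0,0,0,0.4],[0.043,-0.0105,0,0,0,0,0.4],[0.043,-0.0105,0,0,0,0,0.4],[0.043,-0.0105,0,0,0,0,0.4],[0.043,-0.0105,0,0,0,0,0.4],[0.041,-0.0102,0,0,0,-0.042,0.4]]'
python3 -m inch '[[0,0,0,0,0,0,0.4],[0,0,0,0,0,0,0.4],[0,0,0,0,0,0,0.4],[0,0,0,0,0,0,0.4]]'
python3 - <<'E'
from h import *
c=cam("wrist");p,d=r.snapshot("wrist");cv2.imwrite("pics/w19.png",p)
for o in objs(p,c,lo=500,hi=4000):
  if o[2]<.72:print(*o)
s=seal(c,p,(.5648,.309),z=.0144);print(s);q=s[1][0][2]
to(q[0]-.01,q[1],.0065,92.2)
E
```

```text
time: 51.8
eef_pos: [0.5642, 0.3102, 0.1454]
tcp_rot: [-2.176, -2.264, 0.004]
force: [0.6, 0.2, 0.3]
opening: 0.0561
time: 52.2
eef_pos: [0.5665, 0.3063, 0.1463]
tcp_rot: [2.181, 2.26, -0.003]
force: [-0.2, -0.0, -0.7]
opening: 0.0563
[425. 303.] 689.5 0.7137 0.4488 88 27 11.4 [ 20. 159. 193.]
[321. 185.] 1429.0 0.5634 0.3098 64 31 2.9 [ 19. 130. 173.]
((np.int64(319), np.int64(186)), [(array([320.8, 186.2]), [316, 181, 11, 11, 97], array([0.5639, 0.3102, 0.0144]))])
t=52.2 shift mm [  4.2 -12.5 140.1] heading 92.0 tilt 0.08 q7 0.79 F [-1.3 -0.1 -0.3] op 56.6 turn about tool z -0.003 rad
```

```bash
python3 -m inch '[[0.0036,-0.0123,0.02,0,0,0,0.4],[0,0,0.03,0,0,0,0.4],[0,0,0.03,0,0,0,0.4],[0,0,0.03,0,0,0,0.4],[0,0,0.02,0,0,0,0.4],[0,0,0.01,0,0,0,0.4],[0,0,0,0,0,0,0.4],[0,0,0,0,0,0,0.4],[0,0,0,0,0,0,0.4]]'
python3 -m inch '[[0,0,0,0,0,0,0.5],[0,0,0,0,0,0,0.6],[0,0,0,0,0,0,0.7],[0,0,0,0,0,0,1],[0,0,0,0,0,0,1],[0,0,0,0,0,0,1],[0,0,0,0,0,0,1]]' 25
python3 -c "
from h import *
to(.46,-.206,.006,90)"
```

```text
time: 53.15
eef_pos: [0.5544, 0.3124, 0.0083]
tcp_rot: [2.179, 2.263, 0.004]
force: [0.5, 0.2, 0.6]
opening: 0.0563
time: 53.85
eef_pos: [0.5536, 0.3119, 0.0073]
tcp_rot: [2.179, 2.263, 0.0]
force: [-0.3, -1.5, 4.4]
opening: 0.0316
t=53.9 shift mm [-514.  -113.2    1.3] heading 92.2 tilt 0.02 q7 0.70 F [-0.3 -1.5  4.4] op 31.6 turn about tool z 0.038 rad
```

```bash
python3 -m inch '[[0,0,0,0,0,0.038,1],[-0.04,0,0,0,0,0,1],[-0.04,0,0,0,0,0,1],[-0.04,0,0,0,0,0,1],[-0.04,0,0,0,0,0,1],[-0.04,-0.012,0,0,0,0,1],[-0.04,-0.016,0,0,0,0,1],[-0.04,-0.016,0,0,0,0,1],[-0.04,-0.016,0,0,0,0,1],[-0.04,-0.016,0,0,0,0,1],[-0.04,-0.018,0,0,0,0,1],[-0.04,0,0,0,0,0,1]]'
python3 -m inch '[[-0.04,0,0,0,0,0,1],[-0.038,0,0,0,0,0,1],[0,0,0,0,0,0,1],[0,0,0,0,0,0,1],[0,0,0,0,0,0,1]]'
python3 -c "
from h import *
to(.634,-.206,.0065,90)"
```

```text
time: 55.05
eef_pos: [0.4576, -0.1278, 0.0072]
tcp_rot: [-2.219, -2.221, -0.001]
force: [0.8, 1.1, 0.1]
opening: 0.0318
time: 55.55
eef_pos: [0.4599, -0.2073, 0.0072]
tcp_rot: [2.223, 2.218, -0.0]
force: [0.2, -2.9, 4.9]
opening: 0.0314
t=55.5 shift mm [  1.7 174.1   0.9] heading 89.9 tilt 0.08 q7 1.32 F [ 0.2 -2.9  4.9] op 31.4 turn about tool z -0.002 rad
```

```bash
python3 -m inch '[[0.001,0.02,0,0,0,0,1],[0,0.02,0,0,0,0,1],[0,0.02,0,0,0,0,1],[0,0.02,0,0,0,0,1],[0,0.02,0,0,0,0,1],[0,0.02,0,0,0,0,1],[0,0.02,0,0,0,0,1],[0,0.015,0,0,0,0,1],[0,0.01,0,0,0,0,1],[0,0.007,0,0,0,0,1],[0,0.003,0,0,0,0,1],[0,0,0,0,0,0,1]]'
python3 -m inch '[[0,0,0,0,0,0,1],[0,0,0,0,0,0,0.6],[0,0,0,0,0,0,0.45],[0,0,0,0,0,0,0.45],[0,0,0,0,0,0,0.45],[0,0,0,0,0,0,0.45]]'
python3 -m inch '[[0,0,-0.01,0,0,0,0.45],[0,0,-0.02,0,0,0,0.45],[0,0,-0.03,0,0,0,0.45],[0,0,-0.04,0,0,0,0.45],[0,0,-0.04,0,0,0,0.45],[0,0,0,0,0,0,0.45],[0,0,0,0,0,0,0.45]]'
python3 tray.py
```

```text
time: 56.75
eef_pos: [0.6329, -0.2038, 0.007]
tcp_rot: [-2.218, -2.22, 0.005]
force: [-3.9, 0.0, 9.5]
opening: 0.0315
time: 57.35
eef_pos: [0.6344, -0.2049, 0.0067]
tcp_rot: [-2.221, -2.221, 0.0]
force: [-0.2, 0.5, -0.2]
opening: 0.0515
time: 58.05
eef_pos: [0.6351, -0.2053, 0.1486]
tcp_rot: [2.22, 2.22, 0.002]
force: [-0.1, 0.3, -0.9]
opening: 0.0514
0.633 [([313, 189, 11, 11, 95], array([ 0.6431, -0.2044,  0.0144]))]
0.7 [([312, 241, 10, 9, 73], array([ 0.7071, -0.2066,  0.0144]))]
0.765 []
0.83 [([312, 330, 10, 8, 60], array([ 0.8352, -0.2062,  0.0144]))]
orange [266 104  49   6  98] [ 0.548 -0.24   0.03 ]
[483. 225.] 211.0 0.4915 -0.4918 118 32 84.6 [ 91. 111.  68.]
```

```bash
python3 -m inch '[[0,-0.03,-0.03,0,0,0,0.45],[0,-0.03,-0.03,0,0,0,0.45],[0,-0.03,-0.03,0,0,0,0.45],[0,-0.03,-0.02,0,0,0,0.45],[0,-0.02,0,0,0,0,0.45],[0,0,0,0,0,0,0.45],[0,0,0,0,0,0,0.45],[0,0,0,0,0,0,0.45]]'
python3 - <<'E'
from h import *
p,_=r.snapshot("side");w,_=r.snapshot("wrist");cv2.imwrite("pics/sf.png",p)
a=cv2.resize(p[110:310,210:510],None,fx=2.6,fy=2.6,interpolation=cv2.INTER_CUBIC)[:, :780]
cv2.imwrite("pics/final.png",a);cv2.imwrite("pics/wf.png",w)
E
```

```text
time: 58.95
eef_pos: [0.4952, -0.2048, 0.256]
tcp_rot: [-2.22, -2.221, -0.001]
force: [-0.4, 0.3, 0.5]
opening: 0.052
```

View pics/final.png

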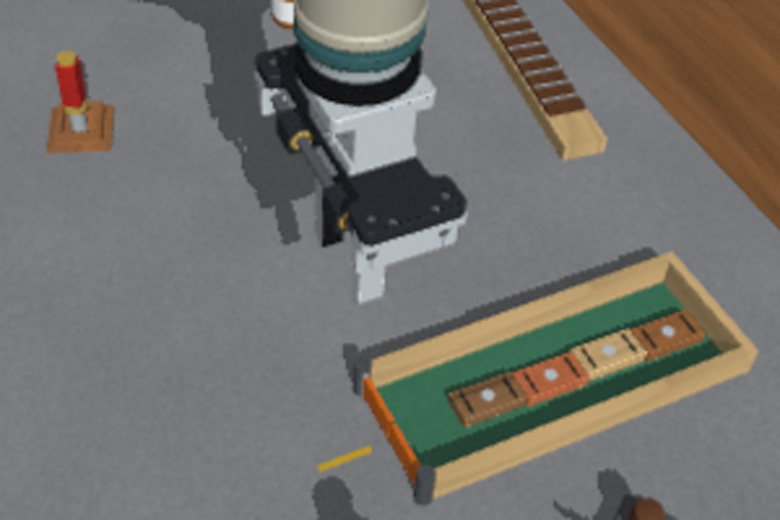

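The side view shows all four blanks lying flat in one column, the gate leaves in line across the mouth, and the punch in its stand. One numeric check that the punch is upright, then hand in.

```bash
python3 - <<'E'
from h import *
def cap(n):
    p,_=r.snapshot(n);c=cam(n);h=hsv(p);u,v=proj(c,(.398,.29,.1)).astype(int)
    q=np.zeros(h.shape[:2],bool);q[v-14:v+15,u-14:u+15]=1
    m=q&(h[...,0]>18)&(h[...,0]<34)&(h[...,1]>130)&(h[...,2]>110)
    k,l,st,ce=cv2.connectedComponentsWithStats(m.astype(np.uint8))
    i=1+np.argmax(st[1:,4]);print(n,st[i],ray(c,ce[i],.104).round(3))
cap("top");cap("side")
c=cam("wrist");p=cv2.imread("pics/wf.png");h=hsv(p);m=((h[...,0]<14)&(h[...,1]>180)&(h[...,2]>110)).astype(np.uint8)
k,l,st,ce=cv2.connectedComponentsWithStats(m)
for i in range(1,k):
  if st[i,4]>60:
    b=np.argwhere(l==i)[:,::-1];L=b[b[:,0]<b[:,0].min()+4].mean(0);Rr=b[b[:,0]>b[:,0].max()-4].mean(0);print("leaf",ray(c,L,.025).round(4),ray(c,Rr,.025).round(4))
E
```

```text
top [195 254   8   7  44] [0.398 0.292 0.104]
side [232 130   7   5  30] [0.398 0.295 0.104]
leaf [ 0.5442 -0.2022  0.025 ] [ 0.5429 -0.1578  0.025 ]
leaf [ 0.5447 -0.2557  0.025 ] [ 0.5438 -0.2111  0.025 ]
```

Cap at about (.398,.293) against the release at (.3996,.2933), so the punch is upright. Both leaves lie along x ≈ .544, so they are shut.

```bash
python3 -c "
from bench import r
print(r.get_obs()['time']);print(r.close_job())"
```

```text
59.15
the job is handed in; nothing more can be done
None
```

I handed the job in at about 59 s, with every check I made passing; no verdict is reported.

- **Stamping:** Four blanks were present: dark, reddish, mid brown and pale. On each seal the arm moved about 3 mm from contact to its stop, with at most about 20 N on the punch. I lifted straight off each time. The top camera and the wrist camera disagreed by about 4 mm on seal positions. I centred by the wrist view of punch and seal, and the side view agreed in direction.
- **Punch:** It is back in its cup and released. The cap measures within 2–3 mm of being directly above where I let go, so it stands upright.
- **Blanks:** I gripped each one by its sides, slid it along the bench and pushed it through the gate. They lie flat in one column. The last one's near edge is about 65 mm behind the mouth, clear of the leaves. The last wrist check found three of the four seals in the tray; the final side picture shows all four.
- **Gate:** One leaf did not show in the wrist view straight after the last blank. In the final wrist measurement both leaves lie in line across the mouth, within about 2 mm, so both are shut.
- **Rest of the scene:** My path did not go near the bottle, jar or plane, though I did not measure them again at the end. No blank was knocked aside in any of my looks.

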